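# Wind a concrete prism under the measuring bridge

### The arm

A 7-joint arm with a two-finger parallel gripper is mounted at the origin on the work surface. World frame = base frame: x ahead of the robot, y to its left, z up, the work surface at z = 0. Lengths are in m, angles in rad, forces in N, time in s.
With the tool pointing down it reaches from about 0.375 to 0.925 m from the base axis. Payload 3.1 kg.
Tool frame: the origin (TCP) lies where the fingers leave the gripper's body, on its centre line; the fingertips stand 73 mm ahead of it and the grasp point (between the pads) lies 54 mm ahead of it; y points along the fingers, x is the direction in which the jaws open and shut, and the axes are right-handed (so a half turn about y gives the same grasp; the last joint's range is limited). The gripper opens to 85 mm and grips with 20 to 120 N. Pads are 22 mm wide; open, the fingers measure 114 mm over their backs; the gripper's body (76 mm by 85 mm) begins 54 mm behind the grasp point. The pads swing forward as they close: fully open they stand 13 mm farther back than shut.
Start: joints at [1.142, 0.383, 0.044, 1.598, -0.018, 1.161, -0.05], TCP at [0.211, -0.615, 0.304] pointing down, gripper open.
Joint ranges: [-2.61, 2.61], [-0.41, 2.15], [-1.48, 1.57], [0, 2.5], [-1.57, 4.71], [0.05, 1.97], [-2.85, 2.85]. Speed limits (rad/s): [2.79, 2.79, 3.14, 3.14, 3.14, 3.14, 3.14].

### API

Orientations are given as a 3x3 rotation matrix whose columns are the frame's x, y, z axes.
In Python, from cell import r gives the robot as it stands.
- The arm moves only by the tool jog_arm, never from a script. Its argument "commands" is a list of rows, each a list of 3 entries, a list of its own where there are three numbers: the gripper command: -1 is fully open, 1 is shut, values between are in proportion, then the shift along the tool's x, y, z in mm, then the turn about the tool's y in degrees. In form: [[hand, [dx, dy, dz], turn], ...]. A call has 1 to 12 rows; each row shifts and turns the pose as measured when the row begins, along the tool's axes as they then stand; what a row does not reach is not made up. A row lasts 1/8 s, in which the tool goes at most 62.5 mm and 10.7 degrees, less where a joint would pass 70% of its speed; a pose out of reach is approached as far as the arm can. A call is refused whole if a number of a shift passes 62.5 or a number of a turn 10.7, either way. A call with a gripper value outside its range is refused whole. The fingers move at their own pace and stop on an object; "grip_force" is the grip in N (left out, the last holds). Time passes only in rows, so rows that do not move let the fingers close. It gives the time, the measured TCP pose, the force and the opening at its end, in the units of the state.
- r.state(): the state, without advancing time (a new reading comes with each control period).
- r.camera(name): name is "scene" or "top" or "wrist"; returns the picture (420x560x3 uint8, blue, green, red); there is no depth.
- r.calibration(name): a dict with "mtx" (3x3 intrinsics, pixels), "k1" (the pictures are not rectified: a ray, as slopes to the right and down, at radius r is drawn at 1 + k1 r^2 times it, then the intrinsics apply), "rvec" (rotation vector, rad) and "tvec" (3), from world to camera coordinates, as OpenCV has them. Camera axes: x right, y down, z forward; pixel columns grow to the right and rows downward; lengths in m; the calibration is good to about 2 mm. A picture is of the moment at which its call begins: read the wrist's pose just before it. calibration takes no time and is no camera call; for the wrist camera it gives the pose at the moment of the call.
- r.finish_job(): hands the job in, once; it reports no verdict.
The state is a dict: "time": time; "joints": joint angles; "joint_vel": joint speeds; "tau": joint torques, N m; "eef_pos": TCP position; "tool_rot": TCP orientation; "force": force on the tool from outside, world axes, zero at the start; "ft_torque": the same for the moment, N m; "width": finger opening in m.
Only numpy, scipy, OpenCV 4.12 (cv2) and the standard library are available. Lean on these libraries where they do the work, as an engineer would, in place of code of your own. Each camera call takes 0.05 s, during which the arm holds its last target.

### The job

Lay the loose concrete prism gently lengthwise on the deck of the measuring bed's carriage, between its two low side ribs and centred on its length, while the carriage is still out at its loading end, and let go. Then wind the hand crank round and round, counter-clockwise seen from above, regrasping as needed, until the middle of the prism's length stands under the probe of the bridge; leave it there with the crank released. Do not disturb the other specimens and the jar.

Things in the scene. Friction and masses are not known exactly. Their poses are not given: they have to be found in the camera images.
- bed: Fixed grey measuring bed, a slab 120 wide (its x) x 380 long (its y) x 30 mm high; origin at the centre of its underside, on the bench. Its y axis is the line of travel: the carriage loads at the -y end, the gearbox with the crank stands at the +y end. Place and yaw vary.
- crank_axis (a point): Point on the crank's vertical axis, 140 mm over the bench (the height to grip), 140 mm along the bed's +y from its origin; axes as the bed's. Below it a 70 mm square gearbox up to 72 mm high, then a column and the 40 mm hub, highest point 118 mm.
- crank (a joint): Angle of the crank, rad, range 0 to 12 (about 1.9 turns), grows counter-clockwise seen from above. At value q the grip lies from the axis in the bed-frame direction (-cos q, -sin q), i.e. towards bed -x at 0. One turn drives the carriage 81.7 mm (13 mm per rad) along bed +y, towards the bridge. Starts between 0 and 0.5. It turns at about 0.35 N m of friction (6 N at the grip), stays where it is left, and the carriage cannot practically be pushed by itself.
- crank_grip (a point): Point in the upright wooden grip, rigid on the crank arm (it does not spin, so the hand must turn with it): a flat-sided bar 24 mm radially (its x) x 16 mm tangentially (its y) x 52 mm tall, 60 mm from the axis. This point is on the grip's centre line 140 mm over the bench, 22 mm below its top (162 mm); the arm below it reaches 109 mm. Its x points from the grip to the axis.
- carriage: The aluminium carriage, 100 x 130 mm (its x, y), 20 mm thick, on the bed; origin at the centre of its underside; axes as the bed's.
- deck (a point): Centre of the carriage's flat top, 60 mm over the bench; axes as the bed's. Two ribs 6 mm high along y leave a 60 mm wide lane (x from -30 to +30 mm) for the prism; the lane's ends are open.
- bridge: Fixed steel bridge straddling the bed: two legs at x = +-78 mm, a beam 26 mm wide (its y), underside 136 mm and top 156 mm over the bench, with a small cap on top to 166 mm. Origin on the bench under the beam's middle; axes as the bed's. Its place along the bed varies: 85 to 120 mm along +y from the deck's centre at the start.
- probe (a point): Tip of the probe, a 14 mm stub pointing down under the beam's middle, 122 mm over the bench (12 mm above a prism lying on the deck); axes as the bed's.
- prism: The loose concrete prism, 50 x 50 mm in section, 120 mm long (its y), 0.5 to 0.85 kg, lying on the bench at the bed's -y side; origin at the centre of its underside.
- prism_mid (a point): Centre of the prism (25 mm above its underside); y along its length.
- puck: Bystander: black asphalt disc, 90 mm diameter, 60 mm high; origin at the centre of its underside.
- banded_core: Bystander: upright grey core with copper bands, 60 mm diameter, 90 mm high; origin at the centre of its underside.
- jar: Bystander: white plastic jar, 64 mm diameter, 90 mm high; origin at the centre of its underside.
Not all that is in view belongs to the job. What is shaped like the prism but red is not meant. Of the things that look like the bridge, the larger one is meant.

How it is judged:
By the outcome, as a careful person would: the job done as asked, in the order asked, and still so for the second after the job is handed in, with the robot touching nothing.
It also fails if it takes over 72 s, if anything falls off the work surface, if the arm or the gripper's body presses on something with over 40 N, if the wrist force passes 120 N, or if a joint passes its speed limit or range.

## Working session

There is one attempt and no reset: what is moved stays moved. The work goes in short steps, Python scripts to look and compute and a tool call to move; the robot and the scene stay as the last step left them, time stands still between calls to the robot, and variables do not carry over. Pictures are saved under pics/ and viewed, and the job is handed in when it is done.

Besides the shell and the picture viewer there is one more tool, called after "Emit:" as name([rows], argument=value, ...), one row to a line, values as JSON. jog_arm: Moves the arm, as the interface text tells. Its arguments: {"type":"object","properties":{"commands":{"type":"array","items":{"type":"array"}},"grip_force":{"type":"number"}},"required":["commands"]}

```bash
mkdir -p pics; ls
python3 - <<'E'
from cell import r
import cv2,numpy as np
s=r.state()
print({k:np.round(v,3).tolist() for k,v in s.items()})
for n in ['scene','top','wrist']:
    c=r.calibration(n); print(n,c)
    im=r.camera(n); cv2.imwrite(f'pics/{n}0.png',im)
E
```

```text
pics
{'time': 0.0, 'joints': [1.142, 0.384, 0.044, 1.6, -0.018, 1.161, -0.05], 'joint_vel': [-0.0, 0.001, 0.0, -0.0, 0.001, 0.001, -0.001], 'tau': [-0.0, -43.346, 1.024, -24.951, 0.011, 0.011, 0.0], 'eef_pos': [0.211, -0.614, 0.302], 'tool_rot': [[0.325, -0.001, 0.946], [-0.946, 0.002, 0.325], [-0.003, -1.0, -0.0]], 'force': [-0.423, 0.253, -0.252], 'ft_torque': [-0.064, 0.036, -0.003], 'width': 0.086}
scene {'mtx': array([[395.36981225,   0.        , 276.68589447],
       [  0.        , 395.36981225, 210.76520256],
       [  0.        ,   0.        ,   1.        ]]), 'k1': -0.054944297438642556, 'rvec': array([ 0.81190904,  2.52783452, -1.13186642]), 'tvec': array([ 0.44583212, -0.11001788,  1.2883293 ])}
top {'mtx': array([[394.05035272,   0.        , 280.16194595],
       [  0.        , 394.05035272, 213.64499251],
       [  0.        ,   0.        ,   1.        ]]), 'k1': -0.009159055423360984, 'rvec': array([ 2.19567254, -2.18767051,  0.11019313]), 'tvec': array([-0.04273791,  0.52658207,  0.94614351])}
wrist {'mtx': array([[307.6575526 ,   0.        , 278.31656004],
       [  0.        , 307.6575526 , 209.11539302],
       [  0.        ,   0.        ,   1.        ]]), 'k1': -0.05193719728329057, 'rvec': array([-2.36412709,  1.68744672,  0.24113628]), 'tvec': array([-0.64830717, -0.03562943,  0.37981946])}
```

View pics/scene0.png

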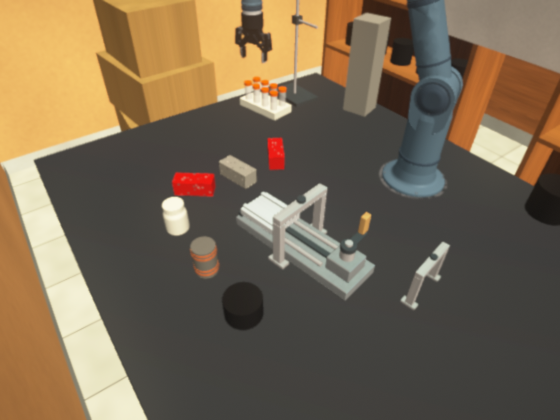

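View pics/top0.png

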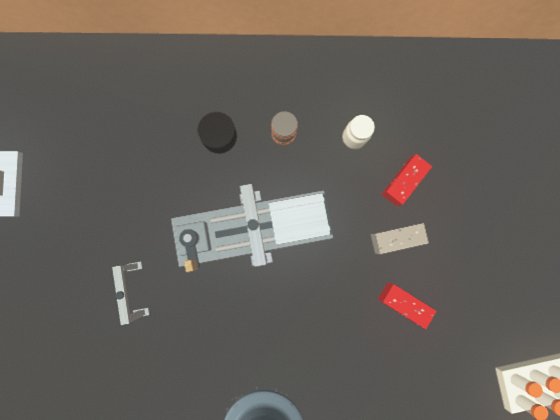

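View pics/wrist0.png

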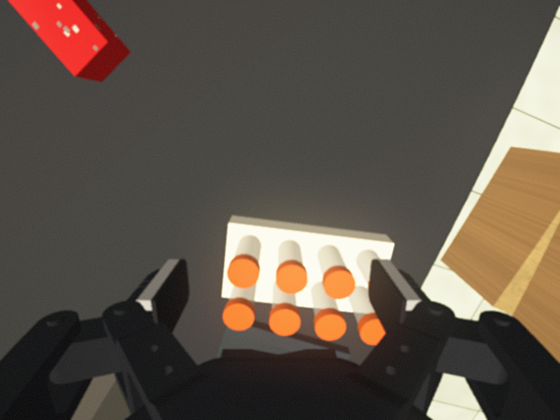

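```bash
cat > h.py <<'E'
import numpy as np,cv2
from cell import r
def dist(x,y,k): 
    f=1+k*(x*x+y*y); return x*f,y*f
def proj(c,P):
    R=cv2.Rodrigues(np.array(c['rvec']))[0]; p=np.atleast_2d(P)@R.T+np.ravel(c['tvec'])
    x,y=dist(p[:,0]/p[:,2],p[:,1]/p[:,2],c['k1']); m=c['mtx']
    return np.c_[m[0,0]*x+m[0,2],m[1,1]*y+m[1,2]]
def ray(c,uv):
    m=c['mtx']; d=cv2.undistortPoints(np.float64([[uv]]),m,np.float64([c['k1'],0,0,0]))[0,0]
    R=cv2.Rodrigues(np.array(c['rvec']))[0]
    return -R.T@np.ravel(c['tvec']), R.T@np.array([d[0],d[1],1])
def onz(c,uv,z):
    o,d=ray(c,uv); return o+d*(z-o[2])/d[2]
def tri(*cu):
    A=np.zeros((3,3));b=np.zeros(3)
    for c,uv in cu:
        o,d=ray(c,uv); d/=np.linalg.norm(d); M=np.eye(3)-np.outer(d,d); A+=M;b+=M@o
    X=np.linalg.solve(A,b)
    return X,[np.round(proj(c,X)[0]-uv,1).tolist() for c,uv in cu]
def crop(im,x0,y0,x1,y1,f,name):
    cv2.imwrite('pics/'+name,cv2.resize(im[y0:y1,x0:x1],None,fx=f,fy=f,interpolation=cv2.INTER_CUBIC))
E
python3 - <<'E'
from h import *
t=cv2.imread('pics/top0.png');s=cv2.imread('pics/scene0.png')
crop(t,160,170,350,280,4,'t1.png'); crop(t,350,140,450,340,3,'t2.png')
crop(s,225,175,385,300,5,'s1.png'); crop(s,160,125,300,210,5,'s2.png')
E
```

```text
(no output)
```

View pics/t1.png

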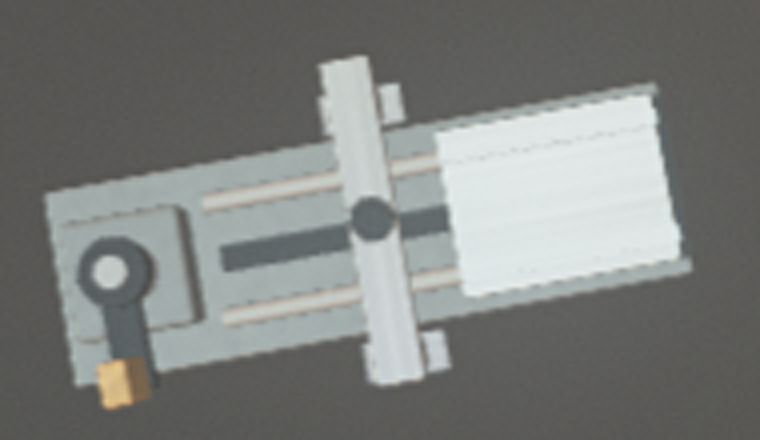

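View pics/t2.png

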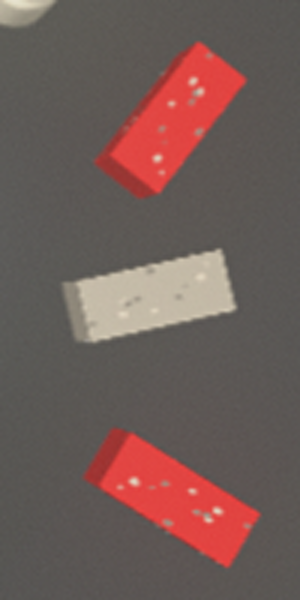

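View pics/s1.png

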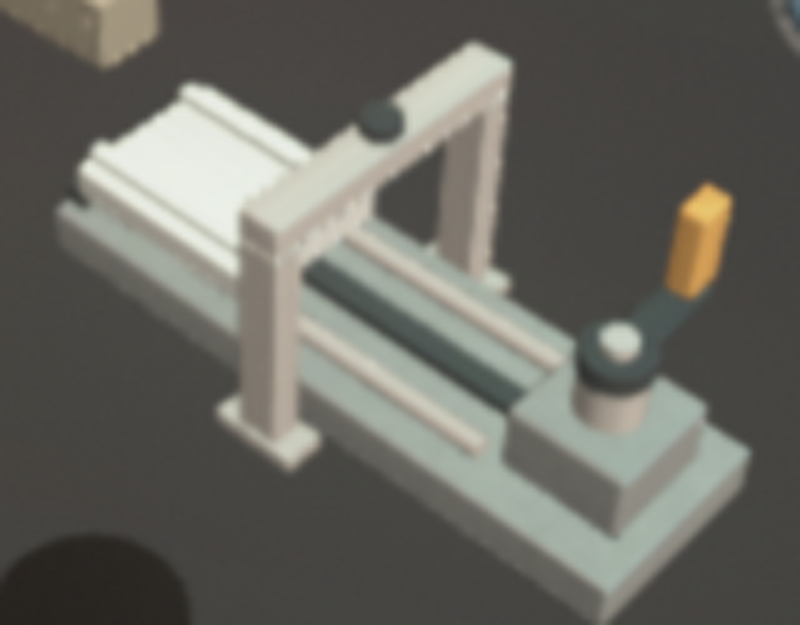

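View pics/s2.png

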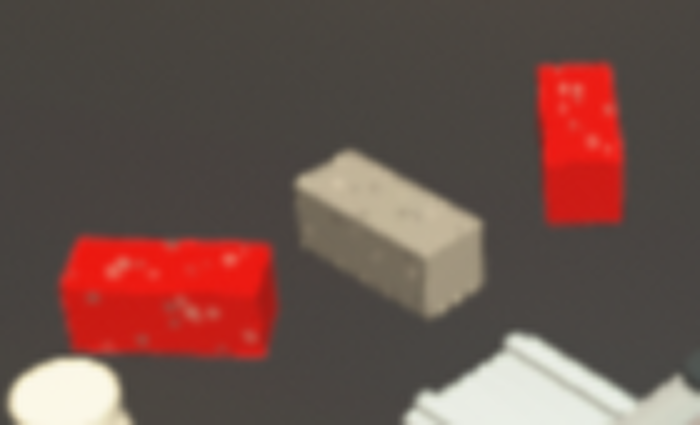

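```bash
cat >> h.py <<'E'
def un(U,f,x0,y0): return ((U[0]+.5)/f-.5+x0,(U[1]+.5)/f-.5+y0)
T=r.calibration('top');S=r.calibration('scene')
E
python3 - <<'E'
from h import *
np.set_printoptions(precision=4,suppress=True)
t2=lambda U:un(U,3,350,140); t1=lambda U:un(U,4,160,170); s1=lambda U:un(U,5,225,175); s2=lambda U:un(U,5,160,125)
print('prism')
P=[]
for a,b in [((78,283),(427,256)),((222,250),(297,182)),((236,310),(350,150)),((90,343),(483,222))]:
    X,e=tri((T,t2(a)),(S,s2(b))); P.append(onz(T,t2(a),.05)); print(X,e,P[-1])
P=np.array(P);print('c',P.mean(0), np.degrees(np.arctan2(*(P[0]+P[3]-P[1]-P[2])[[1,0]])), [np.linalg.norm(P[i]-P[i-1]) for i in range(4)])
B=np.array([onz(T,t1(u),.03) for u in [(45,193),(77,385),(690,270),(655,85)]])
print('bed',B,B.mean(0),[np.linalg.norm(B[i]-B[i-1]) for i in range(4)],np.degrees(np.arctan2(*(B[0]+B[1]-B[2]-B[3])[[1,0]])))
Bs=np.array([onz(S,s1(u),.03) for u in [(602,592),(750,455),(62,207)]]);print('bed scene: +y+x, +y-x, -y+x',Bs)
C=np.array([onz(T,t1(u),.066) for u in [(437,132),(463,297),(682,258),(655,95)]])
print('car',C,C.mean(0),[np.linalg.norm(C[i]-C[i-1]) for i in range(4)],np.degrees(np.arctan2(*(C[0]+C[1]-C[2]-C[3])[[1,0]])))
print('cap',tri((T,t1((373,216))),(S,s1((383,117)))),onz(T,t1((373,216)),.166))
G=np.array([onz(T,t1(u),.156) for u in [(319,65),(367,57),(424,376),(372,385)]]);print('bridge',G,G.mean(0))
print('griptop',tri((T,t1((115,382))),(S,s1((708,202)))))
print('hub',tri((T,t1((110,270))),(S,s1((620,340)))))
E
```

```text
prism
[ 0.4765 -0.2686  0.0475] [[-0.1, 0.2], [-0.2, -0.0]] [ 0.4768 -0.2682  0.05  ]
[ 0.5027 -0.3846  0.048 ] [[-0.3, 0.4], [-0.4, -0.1]] [ 0.5035 -0.3846  0.05  ]
[ 0.4556 -0.3953  0.0482] [[-0.0, 0.0], [-0.0, -0.0]] [ 0.4557 -0.3947  0.05  ]
[ 0.4291 -0.2774  0.0481] [[-0.1, 0.1], [-0.1, -0.0]] [ 0.4293 -0.277   0.05  ]
c [ 0.4663 -0.3311  0.05  ] 102.78365702018638 [np.float64(0.04828290531780739), np.float64(0.11941483444468427), np.float64(0.04887348710192245), np.float64(0.12053720982725963)]
bed [[ 0.5146  0.2236  0.03  ]
 [ 0.3994  0.2017  0.03  ]
 [ 0.4694 -0.167   0.03  ]
 [ 0.5825 -0.1464  0.03  ]] [0.4915 0.028  0.03  ] [np.float64(0.37611104545345714), np.float64(0.11721054409366534), np.float64(0.37531009863086207), np.float64(0.11492908322140845)] 100.57182191527143
bed scene: +y+x, +y-x, -y+x [[ 0.5176  0.225   0.03  ]
 [ 0.4019  0.207   0.03  ]
 [ 0.5823 -0.1433  0.03  ]]
car [[ 0.549  -0.0133  0.066 ]
 [ 0.4526 -0.0289  0.066 ]
 [ 0.4757 -0.1568  0.066 ]
 [ 0.5716 -0.1416  0.066 ]] [ 0.5122 -0.0851  0.066 ] [np.float64(0.13022160423980733), np.float64(0.09763641833088674), np.float64(0.12998424941728998), np.float64(0.09708031935059291)] 100.10565643734743
cap (array([0.4934, 0.02  , 0.1633]), [[-0.4, 0.5], [-0.6, -0.0]]) [0.4942 0.019  0.166 ]
bridge [[ 0.5747  0.0487  0.156 ]
 [ 0.5792  0.0234  0.156 ]
 [ 0.4112 -0.0078  0.156 ]
 [ 0.4065  0.0193  0.156 ]] [0.4929 0.0209 0.156 ]
griptop (array([0.407 , 0.1529, 0.1606]), [[-0.5, 0.5], [-0.6, 0.0]])
hub (array([0.4662, 0.1657, 0.1157]), [[-0.2, 0.2], [-0.3, -0.0]])
```

The one meant is the grey-beige prism at top (400,239) / scene (238,171). The two lookalikes at top (408,180) and (408,306) are red, so excluded. The bridge meant is the larger one, on the bed at top (253,225), not the small one at (121,295).

The measured sizes and heights agree with the text.

Emit:
jog_arm([
  [-1,[-27,0,48],0],
  [-1,[-27,0,48],0],
  [-1,[-27,0,48],0],
  [-1,[-27,0,48],0],
  [-1,[-27,0,48],0],
  [-1,[-27,0,48],0],
  [-1,[0,0,0],-10],
  [-1,[0,0,0],-10],
  [-1,[0,0,0],-10],
  [-1,[0,0,0],-10],
  [-1,[0,0,0],-10],
  [-1,[0,0,0],-10],
])

```text
time: 1.65
eef_pos: [0.4359, -0.357, 0.2973]
tool_rot: [[0.987, -0.007, 0.16], [-0.16, 0.007, 0.987], [-0.008, -1.0, 0.005]]
force: [-0.3, -0.0, 0.7]
width: 0.0852
```

```bash
cat >> h.py <<'E'
def rel(target,yawdeg):
    "shift in tool axes (mm) now to target TCP, and turn about tool y so that tool x has given yaw (mod 180)"
    s=r.state();R=np.array(s['tool_rot']);d=R.T@(np.array(target)-s['eef_pos'])*1000
    y=np.degrees(np.arctan2(R[1,0],R[0,0])); dy=(yawdeg-y+90)%180-90
    print('t',round(float(s['time']),2),'pos',np.round(s['eef_pos'],4),'yaw',round(y,2),'w',np.round(s['width'],4),'F',np.round(s['force'],1),'j',np.round(s['joints'],2),'ydown',np.round(R[:,1],3))
    print('shift',np.round(d,1),'turn',round(-dy,2))
E
python3 -c "
from h import *
rel((.4663,-.3311,.2),12.8)"
```

```text
t 1.65 pos [ 0.4359 -0.357   0.2973] yaw -9.21 w 0.0852 F [-0.3 -0.   0.7] j [ 0.84  0.25 -0.27  1.8   0.07  1.12  0.39] ydown [-0.007  0.007 -1.   ]
shift [26.7 97.2 29.9] turn -22.01
```

Emit:
jog_arm([
  [-1,[9,20,10],-7.3],
  [-1,[9,20,10],-7.3],
  [-1,[9,20,10],-7.3],
  [-1,[0,0,0],0],
])

```text
time: 2.15
eef_pos: [0.4626, -0.3274, 0.2349]
tool_rot: [[0.973, -0.009, -0.23], [0.23, 0.007, 0.973], [-0.007, -1.0, 0.009]]
force: [-0.6, 0.1, -0.2]
width: 0.0856
```

```bash
python3 -c "
from h import *
rel((.4663,-.3311,.2),12.8)
c=r.calibration('wrist'); im=r.camera('wrist'); cv2.imwrite('pics/w1.png',im)
print(c['rvec'],c['tvec'])
cz,s=np.cos(np.radians(12.8)),np.sin(np.radians(12.8))
P=[[.4663+cz*a-s*b,-.3311+s*a+cz*b,.05] for a,b in [(.025,.06),(.025,-.06),(-.025,-.06),(-.025,.06)]]
print(np.round(proj(c,P),1))
for q in proj(c,P): cv2.circle(im,tuple(int(v) for v in q),3,(0,255,0),1)
cv2.imwrite('pics/w1b.png',im)
"
```

```text
t 2.15 pos [ 0.4626 -0.3274  0.2349] yaw 13.28 w 0.0856 F [-0.6  0.1 -0.2] j [ 0.83  0.33 -0.33  1.84  0.12  1.    0.67] ydown [-0.009  0.007 -1.   ]
shift [ 3.  34.9 -4.8] turn 0.48
[-2.85167485 -0.33323841 -0.03423767] [-0.3739995  -0.42485288  0.20285687]
[[313.7 142.3]
 [308.6 275.2]
 [254.4 274.7]
 [252.6 141.7]]
```

View pics/w1b.png

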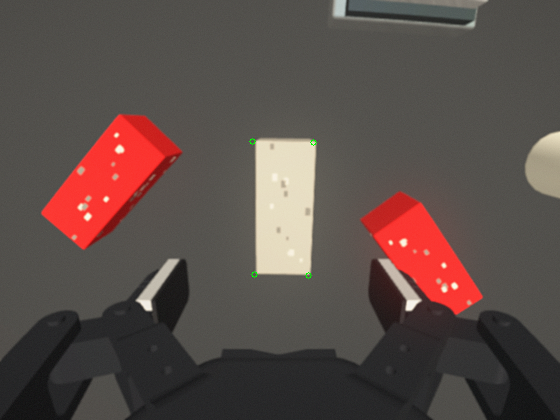

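```bash
python3 -c "
from h import *
rel((.4676-.0005,-.330+.0004,.086),12.2)"
```

```text
t 2.2 pos [ 0.4628 -0.3288  0.2361] yaw 13.17 w 0.0854 F [-0.4  0.2 -0.6] j [ 0.83  0.33 -0.33  1.84  0.12  1.    0.67] ydown [-0.007  0.005 -1.   ]
shift [  4.9 150.   -2.8] turn 0.97
```

Emit:
jog_arm([
  [-1,[5,20,-3],1],
  [-1,[0,40,0],0],
  [-1,[0,40,0],0],
  [-1,[0,25,0],0],
  [-1,[0,10,0],0],
  [-1,[0,0,0],0],
])

```text
time: 2.95
eef_pos: [0.4688, -0.3374, 0.0981]
tool_rot: [[0.981, -0.002, -0.194], [0.194, -0.003, 0.981], [-0.002, -1.0, -0.003]]
force: [-0.1, -0.1, 0.1]
width: 0.0855
```

```bash
python3 -c "
from h import *
rel((.4671,-.3296,.086),12.2)
im=r.camera('wrist'); cv2.imwrite('pics/w2.png',im)"
```

```text
t 2.95 pos [ 0.4688 -0.3374  0.0981] yaw 11.17 w 0.0855 F [-0.1 -0.1  0.1] j [ 0.78  0.53 -0.28  1.89  0.21  0.75  0.58] ydown [-0.002 -0.003 -1.   ]
shift [-0.1 12.1  8. ] turn -1.03
```

View pics/w2.png

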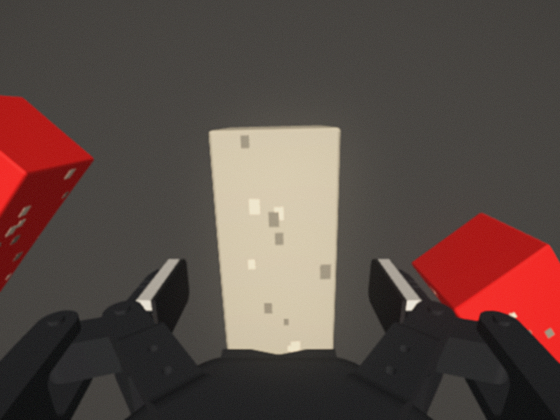

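Emit:
jog_arm([
  [-1,[0,7,5],-1],
  [-1,[0,5,3],0],
  [-1,[0,2,1],0],
])

```text
time: 3.38
eef_pos: [0.4692, -0.3295, 0.0869]
tool_rot: [[0.977, 0.004, -0.211], [0.211, -0.007, 0.977], [0.002, -1.0, -0.008]]
force: [-0.1, 0.3, 0.5]
width: 0.0858
```

```bash
python3 -c "
from h import *
rel((.4671,-.3296,.086),12.2)"
```

```text
t 3.38 pos [ 0.4692 -0.3295  0.0869] yaw 12.2 w 0.0858 F [-0.1  0.3  0.5] j [ 0.77  0.54 -0.28  1.91  0.23  0.71  0.57] ydown [ 0.004 -0.007 -1.   ]
shift [-2.1  0.9  0.3] turn 0.0
```

Well placed; close.

Emit:
jog_arm([
  [1,[-1,0,0],0],
  [1,[0,0,0],0],
  [1,[0,0,0],0],
  [1,[0,0,0],0],
  [1,[0,0,0],0],
  [1,[0,0,0],0],
], grip_force=60)

```text
time: 4.12
eef_pos: [0.4679, -0.3299, 0.0874]
tool_rot: [[0.977, 0.003, -0.212], [0.212, -0.008, 0.977], [0.002, -1.0, -0.008]]
force: [0.4, -0.2, 0.7]
width: 0.0494
```

```bash
python3 -c "
from h import *
rel((.4671,-.3296,.2),12.2)"
```

```text
t 4.12 pos [ 0.4679 -0.3299  0.0874] yaw 12.22 w 0.0494 F [ 0.4 -0.2  0.7] j [ 0.77  0.54 -0.28  1.91  0.23  0.71  0.57] ydown [ 0.003 -0.008 -1.   ]
shift [  -0.6 -112.6   -0.5] turn 0.02
```

Emit:
jog_arm([
  [1,[0,-20,0],0],
  [1,[0,-40,0],0],
  [1,[0,-40,0],0],
  [1,[0,0,0],0],
])

```text
time: 4.62
eef_pos: [0.4628, -0.3262, 0.1857]
tool_rot: [[0.977, -0.008, -0.212], [0.212, 0.0, 0.977], [-0.007, -1.0, 0.002]]
force: [0.5, -0.7, -7.4]
width: 0.0496
```

```bash
python3 -c "
from h import *
rel((.5122,-.0851,.187),10.4)
im=r.camera('wrist'); cv2.imwrite('pics/w3.png',im)
c=r.calibration('wrist')
s=r.state();R=np.array(s['tool_rot']);o=np.array(s['eef_pos'])
# predicted top face of prism: top at ~37mm ahead of tcp
print(np.round(proj(c,[o+R@np.array(v)/1000 for v in [(25,37.4,60),(-25,37.4,60)]]),1))"
```

```text
t 4.62 pos [ 0.4628 -0.3262  0.1857] yaw 12.22 w 0.0496 F [ 0.5 -0.7 -7.4] j [ 0.81  0.39 -0.32  1.88  0.16  0.9   0.63] ydown [-0.008  0.    -1.   ]
shift [ 99.3  -1.6 225.1] turn 1.82
[[348.  152.4]
 [204.8 152.4]]
```

View pics/w3.png

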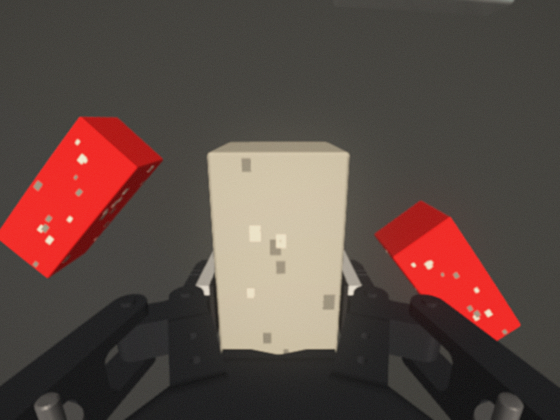

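Emit:
jog_arm([
  [1,[10,-5,20],0.6],
  [1,[18,0,40],0.6],
  [1,[18,0,40],0.6],
  [1,[18,0,40],0],
  [1,[18,0,40],0],
  [1,[10,0,25],0],
  [1,[5,0,12],0],
  [1,[0,0,0],0],
])

```text
time: 5.68
eef_pos: [0.5006, -0.0856, 0.1687]
tool_rot: [[0.983, -0.049, -0.175], [0.176, 0.015, 0.984], [-0.046, -0.999, 0.024]]
force: [-0.3, -0.5, -7.6]
width: 0.0491
```

```bash
python3 -c "
from h import *
rel((.5122,-.0851,.1475),10.4)
im=r.camera('wrist'); cv2.imwrite('pics/w4.png',im)
t=r.camera('top');crop(t,160,170,350,280,4,'t4.png')
c=r.calibration('wrist');print(repr(c['rvec']),repr(c['tvec']))"
```

```text
t 5.67 pos [ 0.5006 -0.0856  0.1687] yaw 10.15 w 0.0491 F [-0.3 -0.5 -7.6] j [ 0.47  0.35 -0.43  2.    0.17  0.88  0.12] ydown [-0.049  0.015 -0.999]
shift [12.5 20.6 -2.1] turn -0.25
array([-2.86888226, -0.25804575,  0.0349624 ]) array([-0.46983287, -0.16769441,  0.22827522])
```

View pics/w4.png

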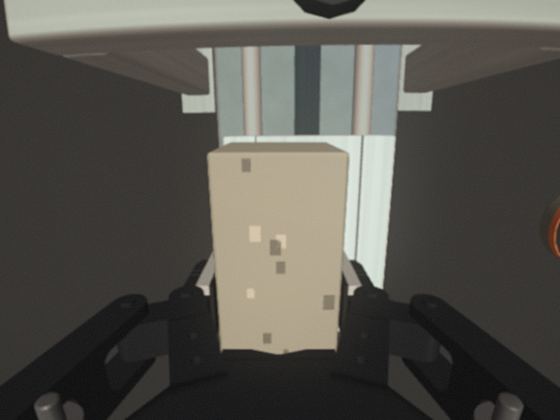

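View pics/t4.png

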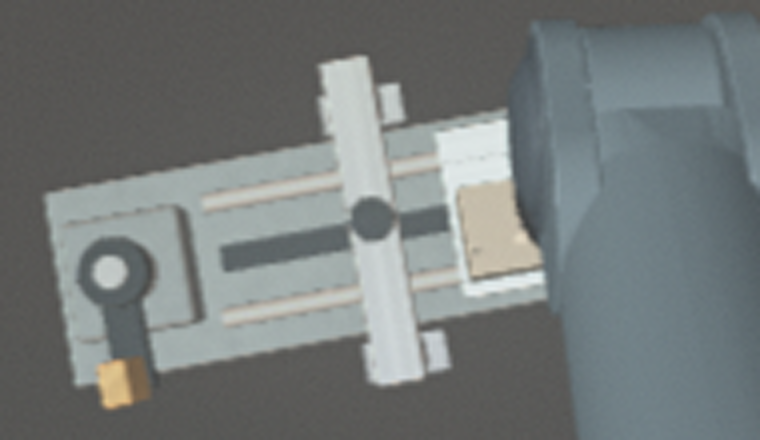

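Emit:
jog_arm([
  [1,[0,-15,0],0],
  [1,[0,-15,0],0],
  [1,[-15,-3,-35],0],
  [1,[-15,-3,-35],0],
  [1,[-15,-3,-35],0],
  [1,[0,0,0],0],
])

```text
time: 6.52
eef_pos: [0.4768, -0.2106, 0.2171]
tool_rot: [[0.986, -0.039, -0.163], [0.163, 0.007, 0.987], [-0.037, -0.999, 0.013]]
force: [-0.2, -0.1, -7.5]
width: 0.0493
```

```bash
python3 -c "
from h import *
rel((.5122,-.0851,.1475),10.4)"
```

```text
t 6.53 pos [ 0.4768 -0.2106  0.2171] yaw 9.39 w 0.0493 F [-0.2 -0.1 -7.5] j [ 0.66  0.29 -0.37  1.95  0.13  0.97  0.39] ydown [-0.039  0.007 -0.999]
shift [ 58.   69.  117.1] turn -1.01
```

Emit:
jog_arm([
  [1,[-40,0,0],0],
  [1,[-40,0,0],0],
  [1,[0,0,0],0],
])

```text
time: 6.9
eef_pos: [0.3972, -0.2252, 0.2239]
tool_rot: [[0.987, -0.033, -0.159], [0.16, 0.005, 0.987], [-0.032, -0.999, 0.011]]
force: [0.7, 0.5, -9.3]
width: 0.0492
```

```bash
python3 -c "
from h import *
rel((.5122,-.0851,.1475),10.4)"
```

```text
t 6.9 pos [ 0.3972 -0.2252  0.2239] yaw 9.19 w 0.0492 F [ 0.7  0.5 -9.3] j [ 0.76  0.15 -0.36  2.09  0.08  0.94  0.52] ydown [-0.033  0.005 -0.999]
shift [138.3  73.3 119.2] turn -1.21
```

Emit:
jog_arm([
  [1,[10,0,0],0],
  [1,[10,0,0],0],
  [1,[10,0,0],0],
  [1,[10,0,0],0],
  [1,[10,0,0],0],
  [1,[10,0,0],0],
  [1,[10,0,0],0],
  [1,[10,0,0],0],
])

```text
time: 7.9
eef_pos: [0.4862, -0.2099, 0.2236]
tool_rot: [[0.986, -0.026, -0.163], [0.163, 0.005, 0.987], [-0.025, -1.0, 0.009]]
force: [-0.1, -0.1, -8.1]
width: 0.049
```

```bash
python3 -c "
from h import *
rel((.5122,-.0851,.1475),10.4)"
```

```text
t 7.9 pos [ 0.4862 -0.2099  0.2236] yaw 9.38 w 0.049 F [-0.1 -0.1 -8.1] j [ 0.66  0.29 -0.38  1.93  0.13  0.98  0.38] ydown [-0.026  0.005 -1.   ]
shift [ 47.9  76.  118.2] turn -1.02
```

Emit:
jog_arm([
  [1,[4,0,10],-0.2],
  [1,[4,0,10],-0.2],
  [1,[4,0,10],-0.2],
  [1,[4,0,10],-0.2],
  [1,[4,0,10],-0.2],
  [1,[4,0,10],0],
  [1,[4,0,10],0],
  [1,[4,0,10],0],
  [1,[4,0,10],0],
  [1,[4,0,10],0],
  [1,[4,0,10],0],
  [1,[2,0,6],0],
])

```text
time: 9.4
eef_pos: [0.5124, -0.0782, 0.2236]
tool_rot: [[0.983, -0.027, -0.182], [0.182, 0.005, 0.983], [-0.026, -1.0, 0.01]]
force: [0.4, 0.0, -8.8]
width: 0.0494
```

```bash
python3 -c "
from h import *
rel((.5122,-.0851,.1475),10.4)"
```

```text
t 9.4 pos [ 0.5124 -0.0782  0.2236] yaw 10.51 w 0.0494 F [ 0.4  0.  -8.8] j [ 0.48  0.28 -0.46  1.95  0.14  0.97  0.14] ydown [-0.027  0.005 -1.   ]
shift [ 0.5 76.1 -7.5] turn 0.11
```

Emit:
jog_arm([
  [1,[-45,0,0],0],
  [1,[-45,0,0],0],
  [1,[0,0,0],0],
  [1,[10,0,0],0],
  [1,[10,0,0],0],
  [1,[10,0,0],0],
  [1,[10,0,0],0],
  [1,[10,0,0],0],
  [1,[10,0,0],0],
  [1,[10,0,0],0],
  [1,[10,0,0],0],
  [1,[10,0,0],0],
])

```text
time: 10.9
eef_pos: [0.5204, -0.0747, 0.224]
tool_rot: [[0.982, -0.023, -0.185], [0.186, 0.007, 0.983], [-0.021, -1.0, 0.011]]
force: [0.1, -0.0, -7.3]
width: 0.049
```

```bash
python3 -c "
from h import *
rel((.5122,-.0851,.1475),10.4)"
```

```text
t 10.9 pos [ 0.5204 -0.0747  0.224 ] yaw 10.7 w 0.049 F [ 0.1 -0.  -7.3] j [ 0.48  0.29 -0.47  1.94  0.15  0.97  0.13] ydown [-0.023  0.007 -1.   ]
shift [-8.4 76.6 -9.5] turn 0.3
```

Emit:
jog_arm([
  [1,[-3,6,-4],0.3],
  [1,[-3,10,-4],0],
  [1,[-1,10,-1],0],
  [1,[0,10,0],0],
  [1,[0,10,0],0],
  [1,[0,6,0],0],
  [1,[0,0,0],0],
])

```text
time: 11.78
eef_pos: [0.5122, -0.0857, 0.1671]
tool_rot: [[0.984, -0.027, -0.179], [0.179, 0.007, 0.984], [-0.025, -1.0, 0.012]]
force: [-0.2, 0.5, -8.5]
width: 0.049
```

```bash
python3 -c "
from h import *
rel((.5136,-.0855,.1475),10.4)
c=r.calibration('wrist')
im=r.camera('wrist'); cv2.imwrite('pics/w5.png',im)
sc=r.camera('scene');crop(sc,225,125,385,250,5,'s5.png')
np.save('c5.npy',c,allow_pickle=True)"
```

```text
t 11.78 pos [ 0.5122 -0.0857  0.1671] yaw 10.32 w 0.049 F [-0.2  0.5 -8.5] j [ 0.48  0.36 -0.44  1.99  0.19  0.86  0.11] ydown [-0.027  0.007 -1.   ]
shift [ 2.  19.5 -0.3] turn -0.08
```

View pics/w5.png

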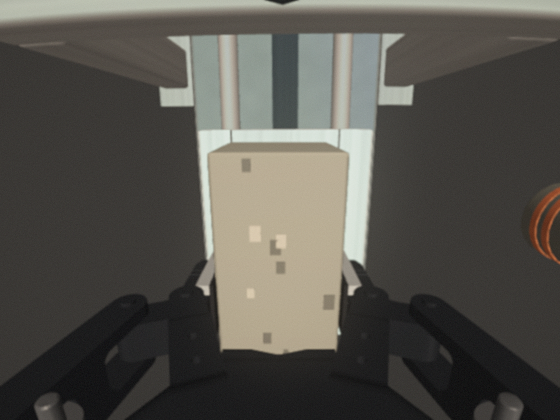

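View pics/s5.png

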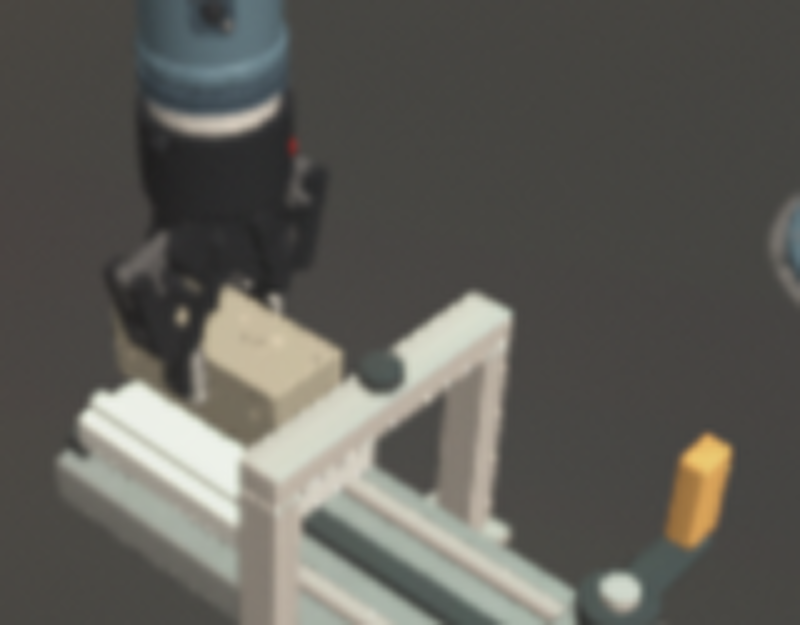

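```bash
python3 -c "
from h import *
c=np.load('c5.npy',allow_pickle=True).item()
np.set_printoptions(precision=4,suppress=True)
for z,u in [(.066,(198,130)),(.066,(374,130)),(.06,(231,130)),(.06,(340,130)),(.066,(205,265)),(.066,(366,265))]: print(u,onz(c,u,z))
s=r.state();R=np.array(s['tool_rot']);o=np.array(s['eef_pos'])
for v in [(25,87,60),(-25,87,60)]:
  p=o+R@np.array(v)/1000; print('prism bottom far',p,proj(c,p))
"
```

```text
(198, 130) [ 0.4547 -0.028   0.066 ]
(374, 130) [ 0.5495 -0.0106  0.066 ]
(231, 130) [ 0.4717 -0.0251  0.06  ]
(340, 130) [ 0.5323 -0.014   0.06  ]
(205, 265) [ 0.468  -0.1081  0.066 ]
(366, 265) [ 0.5654 -0.0892  0.066 ]
prism bottom far [ 0.5244 -0.0217  0.081 ] [[328.298  143.1578]]
prism bottom far [ 0.4753 -0.0306  0.0821] [[228.7362 143.1674]]
```

Emit:
jog_arm([
  [1,[2.5,5,1],0],
  [1,[0,5,0],0],
  [1,[0,3,0],0],
  [1,[0,0,0],0],
])

```text
time: 12.38
eef_pos: [0.516, -0.0841, 0.155]
tool_rot: [[0.984, -0.022, -0.179], [0.179, 0.006, 0.984], [-0.021, -1.0, 0.01]]
force: [-0.6, -0.3, -8.9]
width: 0.0494
```

```bash
python3 -c "
from h import *
rel((.5141,-.0843,.1475),10.4)"
```

```text
t 12.38 pos [ 0.516  -0.0841  0.155 ] yaw 10.34 w 0.0494 F [-0.6 -0.3 -8.9] j [ 0.47  0.38 -0.44  1.99  0.21  0.84  0.09] ydown [-0.022  0.006 -1.   ]
shift [-1.8  7.5  0. ] turn -0.06
```

Emit:
jog_arm([
  [1,[-1.5,2,0],0],
  [1,[0,2,0],0],
  [1,[0,2,0],0],
  [1,[0,0,0],0],
])

```text
time: 12.88
eef_pos: [0.5146, -0.0845, 0.149]
tool_rot: [[0.984, -0.022, -0.179], [0.179, 0.006, 0.984], [-0.02, -1.0, 0.01]]
force: [0.1, -0.2, -8.1]
width: 0.0493
```

```bash
python3 -c "
from h import *
rel((.5141,-.0843,.1475),10.4)"
```

```text
t 12.88 pos [ 0.5146 -0.0845  0.149 ] yaw 10.32 w 0.0493 F [ 0.1 -0.2 -8.1] j [ 0.46  0.39 -0.44  1.99  0.21  0.82  0.09] ydown [-0.022  0.006 -1.   ]
shift [-0.4  1.5  0.3] turn -0.08
```

Emit:
jog_arm([
  [1,[0,1,0],0],
  [1,[0,1,0],0],
  [1,[0,0,0],0],
])

```text
time: 13.25
eef_pos: [0.5147, -0.0843, 0.1487]
tool_rot: [[0.984, -0.022, -0.179], [0.179, 0.005, 0.984], [-0.021, -1.0, 0.009]]
force: [-1.2, -0.2, -4.8]
width: 0.0493
```

```bash
python3 -c "
from h import *
rel((.5141,-.0843,.1475),10.4)
im=r.camera('wrist'); cv2.imwrite('pics/w6.png',im)"
```

```text
t 13.25 pos [ 0.5147 -0.0843  0.1487] yaw 10.3 w 0.0493 F [-1.2 -0.2 -4.8] j [ 0.46  0.39 -0.44  1.99  0.22  0.82  0.08] ydown [-0.022  0.005 -1.   ]
shift [-0.6  1.2  0.1] turn -0.1
```

View pics/w6.png

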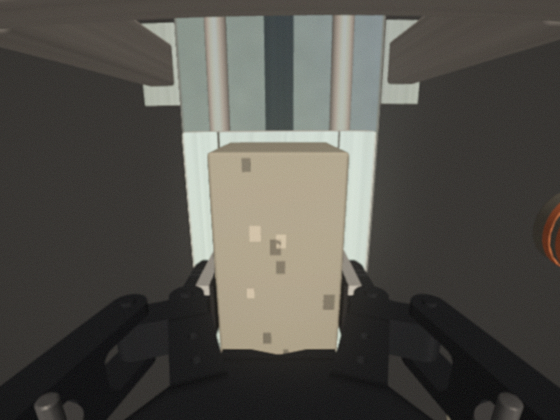

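Emit:
jog_arm([
  [1,[0,1.5,0],0],
  [1,[0,1,0],0],
  [1,[0,0,0],0],
])

```text
time: 13.68
eef_pos: [0.5148, -0.0842, 0.1486]
tool_rot: [[0.984, -0.023, -0.178], [0.178, 0.004, 0.984], [-0.022, -1.0, 0.008]]
force: [-1.9, 0.5, -3.4]
width: 0.0492
```

Emit:
jog_arm([
  [1,[0,2.5,0],0],
  [1,[0,2.5,0],0],
  [1,[0,2,0],0],
])

```text
time: 14.05
eef_pos: [0.5151, -0.0836, 0.1479]
tool_rot: [[0.983, -0.026, -0.179], [0.179, 0.0, 0.984], [-0.026, -1.0, 0.005]]
force: [-7.0, 0.8, 10.8]
width: 0.0488
```

Emit:
jog_arm([
  [-0.2,[0,0,0],0],
  [-0.3,[0,0,0],0],
  [-0.4,[0,0,0],0],
  [-0.6,[0,0,0],0],
  [-0.8,[0,0,0],0],
  [-0.8,[0,0,0],0],
])

```text
time: 14.8
eef_pos: [0.52, -0.0839, 0.1496]
tool_rot: [[0.984, -0.015, -0.18], [0.18, 0.0, 0.984], [-0.015, -1.0, 0.003]]
force: [0.7, 0.1, -0.0]
width: 0.077
```

```bash
python3 -c "
from h import *
rel((.5141,-.0843,.1475),10.4)
im=r.camera('wrist'); cv2.imwrite('pics/w7.png',im)"
```

```text
t 14.8 pos [ 0.52   -0.0839  0.1496] yaw 10.35 w 0.077 F [ 0.7  0.1 -0. ] j [ 0.46  0.4  -0.43  1.98  0.22  0.82  0.08] ydown [-0.015  0.    -1.   ]
shift [-5.9  2.2  0.6] turn -0.05
```

View pics/w7.png

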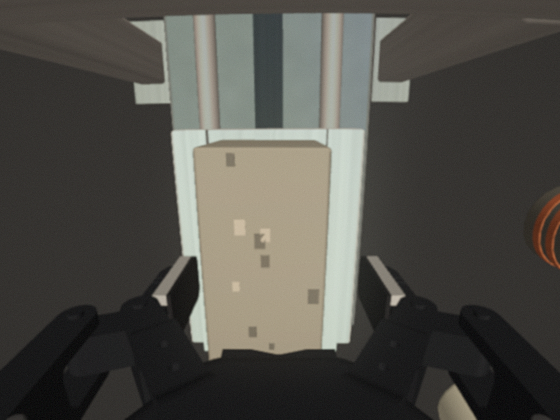

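Emit:
jog_arm([
  [-0.8,[-3,-8,0],0],
  [-0.8,[0,-12,0],0],
  [-0.8,[0,-15,0],0],
  [-1,[0,-15,0],0],
  [-1,[0,-15,0],0],
  [-1,[0,-15,0],0],
  [-1,[0,-15,0],0],
  [-1,[0,-15,0],0],
  [-1,[0,0,0],0],
])

```text
time: 15.98
eef_pos: [0.5196, -0.0844, 0.2698]
tool_rot: [[0.984, -0.01, -0.18], [0.18, -0.001, 0.984], [-0.01, -1.0, 0.001]]
force: [0.7, -0.4, -0.5]
width: 0.0855
```

```bash
python3 -c "
from h import *
rel((.407,.153,.26),10.4)
c=r.calibration('wrist');im=r.camera('wrist'); cv2.imwrite('pics/w8.png',im);np.save('c8.npy',c,allow_pickle=True)
sc=r.camera('scene');crop(sc,225,175,385,300,5,'s8.png')"
```

```text
t 15.97 pos [ 0.5196 -0.0844  0.2698] yaw 10.36 w 0.0855 F [ 0.7 -0.4 -0.5] j [ 0.51  0.23 -0.47  1.9   0.12  1.05  0.16] ydown [-0.01  -0.001 -1.   ]
shift [-68.   10.8 253.8] turn -0.04
```

View pics/w8.png

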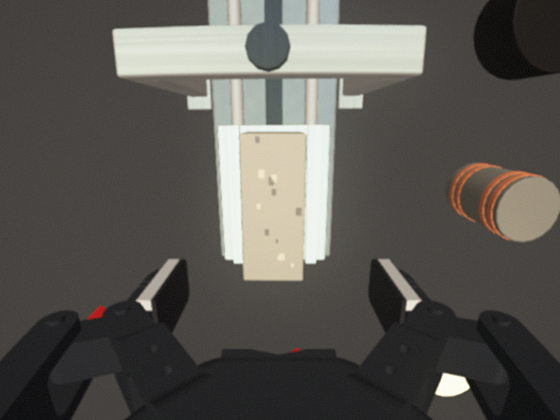

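View pics/s8.png

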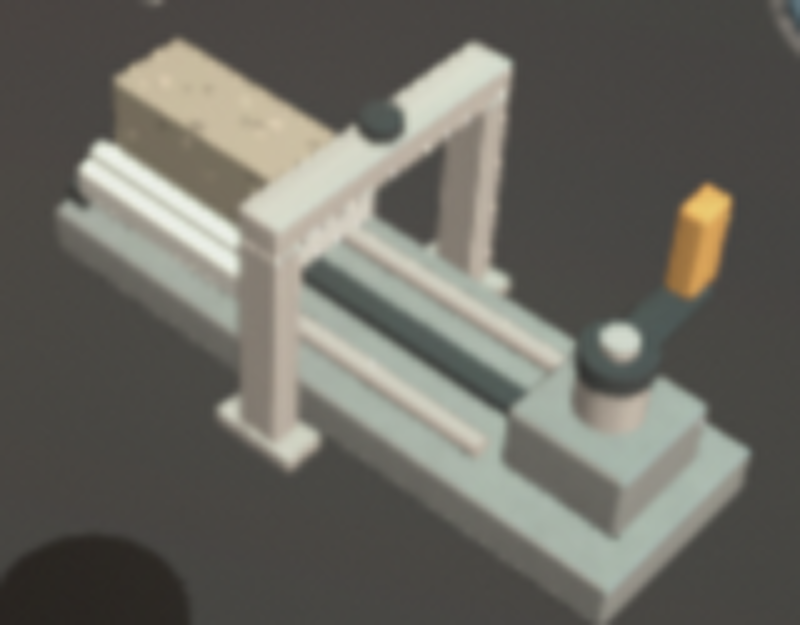

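```bash
python3 -c "
from h import *
np.set_printoptions(precision=4,suppress=True)
c=np.load('c8.npy',allow_pickle=True).item()
P=np.array([onz(c,u,.11) for u in [(241,133),(305,133),(303,280),(244,280)]])
C=np.array([onz(c,u,.066) for u in [(219,126),(329,126)]]); D=np.array([onz(c,u,.06) for u in [(240,131),(306,131)]])
ex=np.array([.9833,.182,0]);ey=np.array([-.182,.9833,0]);d=np.array([.5122,-.0851,.06])
for n,A in [('P',P),('C',C),('laneend',D)]: print(n,np.c_[(A-d)@ex,(A-d)@ey])
print('bridge cap from wrist',onz(c,(267,47),.166), (onz(c,(267,47),.166)-d)@ey)
"
```

```text
P [[-0.0208  0.0616]
 [ 0.026   0.0615]
 [ 0.0269 -0.058 ]
 [-0.0226 -0.0582]]
C [[-0.0455  0.0661]
 [ 0.0498  0.0659]]
laneend [[-0.0282  0.0616]
 [ 0.0305  0.0615]]
bridge cap from wrist [0.4939 0.0208 0.166 ] 0.10744584620908412
```

Emit:
jog_arm([
  [-1,[0,-15,0],0],
  [-1,[-7,0,25],0],
  [-1,[-7,0,25],0],
  [-1,[-7,0,25],0],
  [-1,[-7,0,25],0],
  [-1,[-7,0,25],0],
  [-1,[-7,0,25],0],
  [-1,[-7,0,25],0],
  [-1,[-7,0,25],0],
  [-1,[-7,0,25],0],
  [-1,[-5,0,20],0],
  [-1,[0,0,0],0],
])

```text
time: 17.58
eef_pos: [0.3882, 0.1654, 0.2822]
tool_rot: [[0.98, -0.027, -0.197], [0.197, -0.001, 0.98], [-0.027, -1.0, 0.005]]
force: [0.2, -0.8, -0.4]
width: 0.0853
```

```bash
python3 -c "
from h import *
rel((.407,.153,.26),-78)
c=r.calibration('wrist');im=r.camera('wrist'); cv2.imwrite('pics/w9.png',im);np.save('c9.npy',c,allow_pickle=True)"
```

```text
t 17.57 pos [0.3882 0.1654 0.2822] yaw 11.38 w 0.0853 F [ 0.2 -0.8 -0.4] j [ 0.24  0.01 -0.73  2.1  -0.    1.06 -0.29] ydown [-0.027 -0.001 -1.   ]
shift [ 16.6  21.6 -16. ] turn 89.38
```

View pics/w9.png

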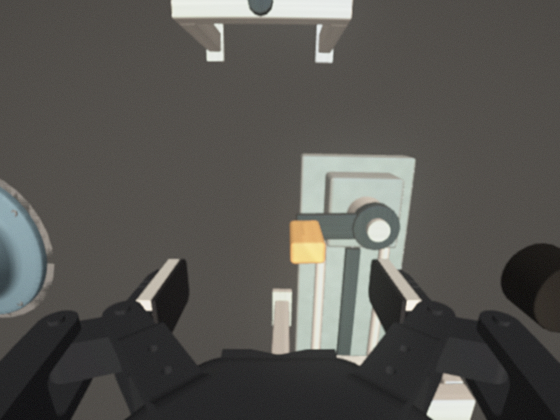

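```bash
python3 -c "
from h import *
im=cv2.imread('pics/w9.png');crop(im,280,190,420,280,5,'w9b.png')"
```

```text
(no output)
```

View pics/w9b.png

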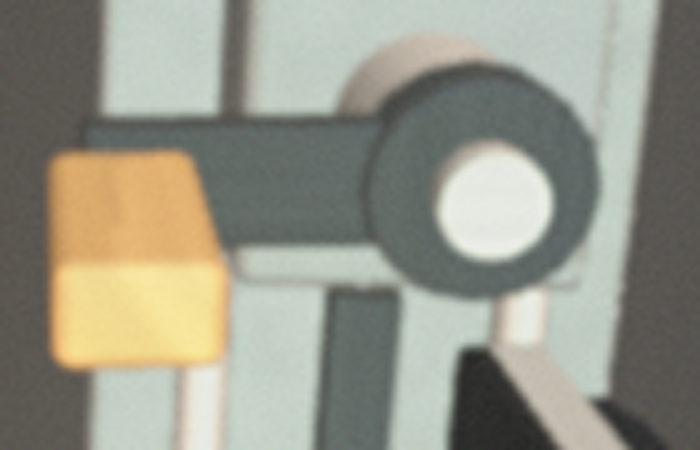

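```bash
python3 -c "
from h import *
np.set_printoptions(precision=4,suppress=True)
c=np.load('c9.npy',allow_pickle=True).item()
w=lambda U:un(U,5,280,190)
P=np.array([onz(c,w(u),.162) for u in [(52,262),(225,262),(225,367),(54,368)]]);print(P,P.mean(0),np.linalg.norm(P[0]-P[1]),np.linalg.norm(P[1]-P[2]))
H=onz(c,w((495,200)),.118);print(H); d=P.mean(0)-H
print(np.hypot(d[0],d[1]),np.degrees(np.arctan2(-d[1],-d[0])))
e=P[1]-P[0]+P[2]-P[3];print(np.degrees(np.arctan2(e[1],e[0])))
"
```

```text
[[0.3945 0.16   0.162 ]
 [0.417  0.1648 0.162 ]
 [0.4207 0.1499 0.162 ]
 [0.398  0.1449 0.162 ]] [0.4076 0.1549 0.162 ] 0.02299200537319848 0.015310002569717816
[0.4663 0.168  0.118 ]
0.06023634753289624 12.57957646308172
12.159671196261234
```

Emit:
jog_arm([
  [-1,[8,0,-8],0],
  [-1,[8,0,-8],0],
  [-1,[0,0,0],10],
  [-1,[0,0,0],10],
  [-1,[0,0,0],10],
  [-1,[0,0,0],10],
  [-1,[0,0,0],10],
  [-1,[0,0,0],10],
  [-1,[0,0,0],10],
  [-1,[0,0,0],10],
  [-1,[0,0,0],8],
  [-1,[0,0,0],0],
])

```text
time: 19.12
eef_pos: [0.4204, 0.1332, 0.2794]
tool_rot: [[0.148, -0.03, 0.989], [-0.989, -0.0, 0.148], [-0.004, -1.0, -0.03]]
force: [0.7, -0.2, 0.3]
width: 0.0852
```

```bash
python3 -c "
from h import *
s=r.state();y=np.array(s['tool_rot'])[:,1]
rel(np.array([.4075,.154,.14])-.054*y,-77.7)"
```

```text
t 19.12 pos [0.4204 0.1332 0.2794] yaw -81.51 w 0.0852 F [ 0.7 -0.2  0.3] j [ 0.22  0.06 -0.63  2.06  0.03  1.06 -1.84] ydown [-0.03 -0.   -1.  ]
shift [-21.9  85.7  -5.5] turn -3.81
```

Emit:
jog_arm([
  [-1,[-10,0,-2.5],-3.8],
  [-1,[-9,0,-2],0],
  [-1,[-3,0,-1],0],
  [-1,[0,12,0],0],
  [-1,[0,12,0],0],
  [-1,[0,8,0],0],
  [-1,[0,0,0],0],
])

```text
time: 20.0
eef_pos: [0.4109, 0.1509, 0.2441]
tool_rot: [[0.213, -0.033, 0.977], [-0.977, -0.001, 0.213], [-0.006, -0.999, -0.032]]
force: [0.1, 1.3, -0.7]
width: 0.0853
```

```bash
python3 -c "
from h import *
s=r.state();y=np.array(s['tool_rot'])[:,1]
rel(np.array([.4075,.154,.14])-.054*y,-77.7)
c=r.calibration('wrist');im=r.camera('wrist'); cv2.imwrite('pics/w10.png',im);np.save('c10.npy',c,allow_pickle=True)"
```

```text
t 20.0 pos [0.4109 0.1509 0.2441] yaw -77.71 w 0.0853 F [ 0.1  1.3 -0.7] j [ 0.19  0.11 -0.65  2.1   0.06  0.98 -1.85] ydown [-0.033 -0.001 -0.999]
shift [-3.1 50.2  0.7] turn -0.01
```

View pics/w10.png

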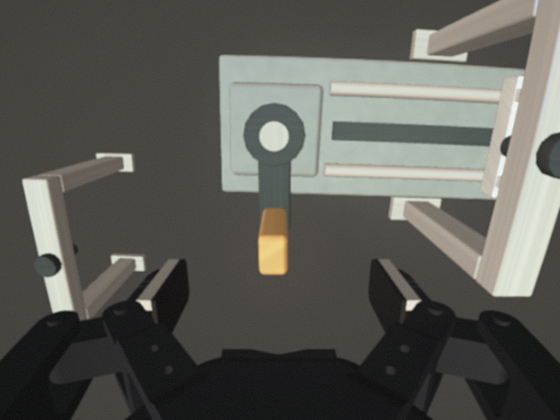

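Emit:
jog_arm([
  [-1,[-3,8,1],0],
  [-1,[0,12,0],0],
  [-1,[0,12,0],0],
  [-1,[0,12,0],0],
  [-1,[0,4,0],0],
  [-1,[0,0,0],0],
])

```text
time: 20.8
eef_pos: [0.41, 0.1544, 0.193]
tool_rot: [[0.213, -0.032, 0.977], [-0.977, -0.001, 0.213], [-0.006, -0.999, -0.032]]
force: [-0.2, -0.7, 0.7]
width: 0.0854
```

```bash
python3 -c "
from h import *
s=r.state();y=np.array(s['tool_rot'])[:,1]
rel(np.array([.4075,.154,.14])-.054*y,-77.7)
c=r.calibration('wrist');im=r.camera('wrist'); cv2.imwrite('pics/w11.png',im)"
```

```text
t 20.8 pos [0.41   0.1544 0.193 ] yaw -77.72 w 0.0854 F [-0.2 -0.7  0.7] j [ 0.16  0.2  -0.65  2.14  0.14  0.87 -1.92] ydown [-0.032 -0.001 -0.999]
shift [ 0.2 -0.9 -0.8] turn -0.02
```

View pics/w11.png

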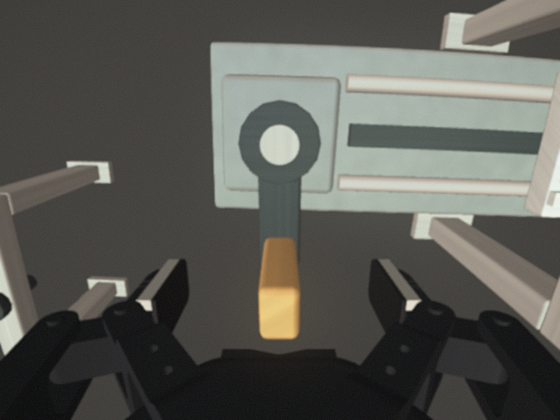

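Emit:
jog_arm([
  [1,[0,-1,0],0],
  [1,[0,0,0],0],
  [1,[0,0,0],0],
  [1,[0,0,0],0],
  [1,[0,0,0],0],
  [1,[0,0,0],0],
], grip_force=50)

```text
time: 21.6
eef_pos: [0.4111, 0.1546, 0.1957]
tool_rot: [[0.213, -0.029, 0.977], [-0.977, -0.001, 0.213], [-0.005, -1.0, -0.028]]
force: [-0.1, 0.3, -0.3]
width: 0.0155
```

```bash
python3 -c "
from h import *
s=r.state();y=np.array(s['tool_rot'])[:,1]
rel(np.array([.4075,.154,.14])-.054*y,-77.7)"
```

```text
t 21.6 pos [0.4111 0.1546 0.1957] yaw -77.72 w 0.0155 F [-0.1  0.3 -0.3] j [ 0.16  0.19 -0.65  2.14  0.14  0.88 -1.92] ydown [-0.029 -0.001 -1.   ]
shift [ 0.1  1.7 -2.1] turn -0.02
```

Emit:
jog_arm([
  [1,[6,0,0.3],-6],
  [1,[6,0,0.3],-6],
  [1,[6,0,0.3],-6],
  [1,[6,0,0.3],-6],
])

```text
time: 22.1
eef_pos: [0.4212, 0.1324, 0.1957]
tool_rot: [[0.602, -0.028, 0.798], [-0.798, -0.003, 0.602], [-0.014, -1.0, -0.024]]
force: [-0.2, 1.7, -1.4]
width: 0.015
```

```bash
cat >> h.py <<'E'
AX=np.array([.4663,.167])
def cr():
    s=r.state();R=np.array(s['tool_rot']);g=s['eef_pos']+.054*R[:,1]; d=g[:2]-AX
    q=np.degrees(np.arctan2(-d[1],-d[0]))-10.4
    print('t',round(s['time'],2),'grasp',np.round(g,4),'rad',round(np.hypot(*d),4),'q',round(q,1),'yaw',round(np.degrees(np.arctan2(R[1,0],R[0,0])),1),'F',np.round(s['force'],1),'M',np.round(s['ft_torque'],2),'w',round(s['width'],4),'j',np.round(s['joints'],2),'tilt',np.round(R[:,1],3))
E
python3 -c "
from h import *
cr()"
```

```text
t 22.1 grasp [0.4197 0.1322 0.1417] rad 0.0581 q 26.4 yaw -53.0 F [-0.2  1.7 -1.4] M [-0.91 -0.53 -0.28] w 0.015 j [ 0.25  0.21 -0.68  2.13  0.16  0.88 -1.45] tilt [-0.028 -0.003 -1.   ]
```

Emit:
jog_arm([
  [1,[8.4,0,0.6],-8],
  [1,[8.4,0,0.6],-8],
  [1,[8.4,0,0.6],-8],
  [1,[8.4,0,0.6],-8],
  [1,[8.4,0,0.6],-8],
  [1,[8.4,0,0.6],-8],
  [1,[8.4,0,0.6],-8],
  [1,[8.4,0,0.6],-8],
])

```text
time: 23.1
eef_pos: [0.4809, 0.1116, 0.1956]
tool_rot: [[0.971, -0.021, -0.239], [0.239, -0.013, 0.971], [-0.024, -1.0, -0.007]]
force: [-6.1, -0.3, 2.9]
width: 0.0153
```

```bash
python3 -c "
from h import *
cr()"
```

```text
t 23.1 grasp [0.4798 0.1109 0.1416] rad 0.0577 q 93.1 yaw 13.8 F [-6.1 -0.3  2.9] M [-0.04 -0.59 -0.08] w 0.0153 j [ 0.4   0.34 -0.81  2.02  0.31  0.93 -0.33] tilt [-0.021 -0.013 -1.   ]
```

Emit:
jog_arm([
  [1,[8.4,0,0.6],-8],
  [1,[8.4,0,0.6],-8],
  [1,[8.4,0,0.6],-8],
  [1,[8.4,0,0.6],-8],
  [1,[8.4,0,0.6],-8],
  [1,[8.4,0,0.6],-8],
  [1,[8.4,0,0.6],-8],
  [1,[8.4,0,0.6],-8],
  [1,[8.4,0,0.6],-8],
  [1,[8.4,0,0.6],-8],
  [1,[8.4,0,0.6],-8],
  [1,[8.4,0,0.6],-8],
])

```text
time: 24.6
eef_pos: [0.521, 0.1887, 0.1955]
tool_rot: [[-0.376, -0.027, -0.926], [0.927, -0.017, -0.375], [-0.005, -0.999, 0.032]]
force: [-1.8, -0.7, 1.6]
width: 0.016
```

```bash
python3 -c "
from h import *
cr()"
```

```text
t 24.6 grasp [0.5195 0.1878 0.1416] rad 0.0571 q -169.1 yaw 112.1 F [-1.8 -0.7  1.6] M [ 0.03 -0.14 -0.36] w 0.016 j [ 0.45  0.62 -1.11  1.86  0.62  1.1   1.05] tilt [-0.027 -0.017 -0.999]
```

Emit:
jog_arm([
  [1,[8.4,0,0.6],-8],
  [1,[8.4,0,0.6],-8],
  [1,[8.4,0,0.6],-8],
  [1,[8.4,0,0.6],-8],
  [1,[0,0,0],0],
])

```text
time: 25.22
eef_pos: [0.5007, 0.2146, 0.1955]
tool_rot: [[-0.816, -0.025, -0.577], [0.577, -0.018, -0.816], [0.01, -1.0, 0.03]]
force: [-3.1, 0.9, 0.6]
width: 0.0155
```

```bash
python3 -c "
from h import *
cr()"
```

```text
t 25.23 grasp [0.4993 0.2136 0.1415] rad 0.0571 q -135.7 yaw 144.7 F [-3.1  0.9  0.6] M [-0.34 -0.47  0.14] w 0.0155 j [ 0.47  0.69 -1.23  1.88  0.71  1.14  1.49] tilt [-0.025 -0.018 -1.   ]
```

Emit:
jog_arm([
  [-1,[0,0,0],0],
  [-1,[0,0,0],0],
  [-1,[0,0,0],0],
  [-1,[0,0,0],0],
  [-1,[0,-5,0],0],
  [-1,[0,0,0],10],
  [-1,[0,0,0],10],
  [-1,[0,0,0],10],
  [-1,[0,0,0],0],
])

```text
time: 26.35
eef_pos: [0.5026, 0.2137, 0.2017]
tool_rot: [[-0.397, -0.026, -0.918], [0.918, -0.016, -0.396], [-0.005, -1.0, 0.03]]
force: [0.0, -0.4, 0.1]
width: 0.0855
```

```bash
python3 -c "
from h import *
cr()"
```

```text
t 26.35 grasp [0.5012 0.2128 0.1477] rad 0.0576 q -137.7 yaw 113.4 F [ 0.  -0.4  0.1] M [ 0.03 -0.01 -0.01] w 0.0855 j [ 0.42  0.6  -1.13  1.88  0.61  1.1   1.02] tilt [-0.026 -0.016 -1.   ]
```

Emit:
jog_arm([
  [-1,[0,0,0],10],
  [-1,[0,0,0],10],
  [-1,[0,0,0],10],
  [-1,[0,0,0],10],
  [-1,[0,0,0],10],
  [-1,[0,0,0],10],
  [-1,[0,0,0],10],
  [-1,[0,0,0],10],
  [-1,[0,0,0],10],
  [-1,[0,0,0],10],
  [-1,[0,0,0],10],
])

```text
time: 27.72
eef_pos: [0.5012, 0.2161, 0.2022]
tool_rot: [[0.999, -0.03, -0.035], [0.035, -0.013, 0.999], [-0.03, -0.999, -0.012]]
force: [0.1, -0.1, 0.3]
width: 0.0859
```

```bash
python3 -c "
from h import *
cr()"
```

```text
t 27.73 grasp [0.4996 0.2154 0.1482] rad 0.0588 q -134.9 yaw 2.0 F [ 0.1 -0.1  0.3] M [-0.03 -0.06 -0.  ] w 0.0859 j [ 0.14  0.42 -0.74  1.89  0.33  0.99 -0.71] tilt [-0.03  -0.013 -0.999]
```

Emit:
jog_arm([
  [-1,[0,0,0],9.3],
  [-1,[0,0,0],9.3],
  [-1,[0,0,0],9.3],
  [-1,[0,0,0],9.3],
  [-1,[0,4,0],0],
  [-1,[0,3,0],0],
])

```text
time: 28.48
eef_pos: [0.4997, 0.2181, 0.1945]
tool_rot: [[0.819, -0.032, 0.574], [-0.574, -0.012, 0.819], [-0.019, -0.999, -0.029]]
force: [0.3, 0.9, 0.3]
width: 0.0852
```

```bash
python3 -c "
from h import *
cr()
s=r.state();y=np.array(s['tool_rot'])[:,1]
rel(np.array([.4996,.2138,.1415])-.054*y,-35.3)
im=r.camera('wrist'); cv2.imwrite('pics/w12.png',im)"
```

```text
t 28.48 grasp [0.498  0.2175 0.1406] rad 0.0596 q -132.5 yaw -35.0 F [0.3 0.9 0.3] M [-0.01 -0.07 -0.02] w 0.0852 j [ 0.03  0.4  -0.61  1.9   0.27  0.96 -1.31] tilt [-0.032 -0.012 -0.999]
t 28.48 pos [0.4997 0.2181 0.1945] yaw -35.04 w 0.0852 F [0.3 0.9 0.3] j [ 0.03  0.4  -0.61  1.9   0.27  0.96 -1.31] ydown [-0.032 -0.012 -0.999]
shift [ 3.4 -1.  -2.1] turn 0.26
```

View pics/w12.png

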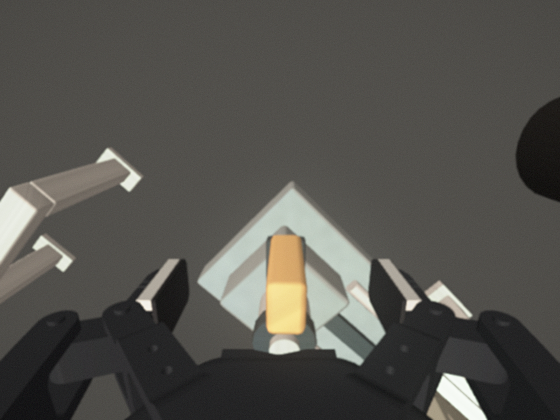

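Emit:
jog_arm([
  [-1,[3,0,-2],0],
  [1,[0,0,0],0],
  [1,[0,0,0],0],
  [1,[0,0,0],0],
  [1,[0,0,0],0],
  [1,[0,0,0],0],
  [1,[0,0,0],0],
])

```text
time: 29.4
eef_pos: [0.5009, 0.2143, 0.1941]
tool_rot: [[0.82, -0.032, 0.571], [-0.572, -0.013, 0.82], [-0.018, -0.999, -0.029]]
force: [-1.4, 0.6, -0.5]
width: 0.0155
```

```bash
python3 -c "
from h import *
cr()"
```

```text
t 29.4 grasp [0.4991 0.2136 0.1401] rad 0.057 q -135.6 yaw -34.9 F [-1.4  0.6 -0.5] M [-0.5  -0.66 -0.31] w 0.0155 j [ 0.04  0.4  -0.61  1.9   0.27  0.96 -1.31] tilt [-0.032 -0.013 -0.999]
```

Emit:
jog_arm([
  [1,[-6,0,-0.4],-6],
  [1,[-8.4,0,-0.6],-8],
  [1,[-8.4,0,-0.6],-8],
  [1,[-8.4,0,-0.6],-8],
  [1,[-8.4,0,-0.6],-8],
  [1,[-8.4,0,-0.6],-8],
  [1,[-8.4,0,-0.6],-8],
  [1,[-8.4,0,-0.6],-8],
  [1,[-8.4,0,-0.6],-8],
  [1,[-8.4,0,-0.6],-8],
  [1,[-8.4,0,-0.6],-8],
])

```text
time: 30.78
eef_pos: [0.4211, 0.2019, 0.1941]
tool_rot: [[0.595, -0.017, -0.804], [0.804, -0.004, 0.595], [-0.014, -1.0, 0.011]]
force: [0.0, 0.2, -2.8]
width: 0.0157
```

```bash
python3 -c "
from h import *
cr()"
```

```text
t 30.77 grasp [0.4202 0.2017 0.1401] rad 0.0577 q -47.3 yaw 53.5 F [ 0.   0.2 -2.8] M [ 0.29 -0.77 -0.48] w 0.0157 j [ 0.34  0.34 -0.97  2.08  0.34  0.92  0.11] tilt [-0.017 -0.004 -1.   ]
```

Emit:
jog_arm([
  [1,[-8.4,0,-0.6],-8],
  [1,[-8.4,0,-0.6],-8],
  [1,[-8.4,0,-0.6],-8],
  [1,[-8.4,0,-0.6],-8],
  [1,[-8.4,0,-0.6],-8],
  [1,[-8.4,0,-0.6],-8],
  [1,[-8.4,0,-0.6],-8],
  [1,[-8.4,0,-0.6],-8],
  [1,[0,0,0],0],
])

```text
time: 31.9
eef_pos: [0.4165, 0.1383, 0.194]
tool_rot: [[-0.492, -0.013, -0.87], [0.87, 0.002, -0.492], [0.008, -1.0, 0.01]]
force: [0.9, 0.8, -2.7]
width: 0.0152
```

```bash
python3 -c "
from h import *
cr()"
```

```text
t 31.9 grasp [0.4158 0.1384 0.14  ] rad 0.058 q 19.2 yaw 119.5 F [ 0.9  0.8 -2.7] M [-0.84 -0.77  0.37] w 0.0152 j [ 0.71  0.39 -1.25  2.13  0.46  0.94  1.29] tilt [-0.013  0.002 -1.   ]
```

Emit:
jog_arm([
  [-1,[0,0,0],0],
  [-1,[0,0,0],0],
  [-1,[0,0,0],0],
  [-1,[0,0,0],0],
  [-1,[0,-5,0],0],
  [-1,[0,0,0],10],
  [-1,[0,0,0],10],
  [-1,[0,0,0],10],
  [-1,[0,0,0],10],
  [-1,[0,0,0],10],
  [-1,[0,0,0],10],
  [-1,[0,0,0],10],
])

```text
time: 33.4
eef_pos: [0.417, 0.1403, 0.202]
tool_rot: [[0.685, -0.012, -0.729], [0.729, 0.005, 0.685], [-0.004, -1.0, 0.012]]
force: [-0.4, -1.4, 0.2]
width: 0.0855
```

```bash
python3 -c "
from h import *
cr()"
```

```text
t 33.4 grasp [0.4163 0.1406 0.148 ] rad 0.0565 q 17.4 yaw 46.8 F [-0.4 -1.4  0.2] M [-0.04 -0.02 -0.02] w 0.0855 j [ 0.51  0.25 -0.99  2.13  0.26  0.89  0.19] tilt [-0.012  0.005 -1.   ]
```

Emit:
jog_arm([
  [-1,[0,0,0],9.7],
  [-1,[0,0,0],9.7],
  [-1,[0,0,0],9.7],
  [-1,[0,0,0],9.7],
  [-1,[0,0,0],9.7],
  [-1,[0,0,0],9.7],
  [-1,[0,0,0],9.7],
  [-1,[0,0,0],9.7],
  [-1,[0,0,0],9.7],
  [-1,[0,0,0],9.7],
  [-1,[0,0,0],9.7],
  [-1,[0,0,0],0],
])

```text
time: 34.9
eef_pos: [0.4175, 0.144, 0.2063]
tool_rot: [[0.449, -0.007, 0.893], [-0.893, 0.009, 0.449], [-0.011, -1.0, -0.002]]
force: [-0.7, -0.1, 0.4]
width: 0.0853
```

```bash
python3 -c "
from h import *
cr()
s=r.state();y=np.array(s['tool_rot'])[:,1]
rel(np.array([.4158,.1384,.1405])-.054*y,-60.5)
im=r.camera('wrist'); cv2.imwrite('pics/w13.png',im)"
```

```text
t 34.9 grasp [0.4171 0.1445 0.1523] rad 0.0541 q 14.2 yaw -63.3 F [-0.7 -0.1  0.4] M [-0.04  0.02 -0.02] w 0.0853 j [ 0.25  0.18 -0.71  2.14  0.13  0.88 -1.64] tilt [-0.007  0.009 -1.   ]
t 34.9 pos [0.4175 0.144  0.2063] yaw -63.3 w 0.0853 F [-0.7 -0.1  0.4] j [ 0.25  0.18 -0.71  2.14  0.13  0.88 -1.64] ydown [-0.007  0.009 -1.   ]
shift [ 5.  11.8 -3.8] turn -2.8
```

View pics/w13.png

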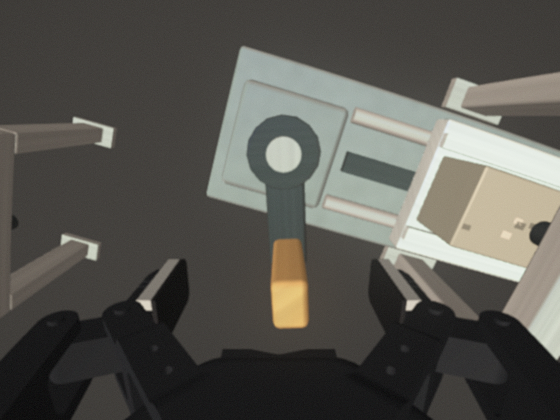

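Emit:
jog_arm([
  [-1,[5,5,-3],-2.8],
  [-1,[0,6,-1],0],
  [1,[0,0,0],0],
  [1,[0,0,0],0],
  [1,[0,0,0],0],
  [1,[0,0,0],0],
  [1,[0,0,0],0],
  [1,[0,0,0],0],
])

```text
time: 35.95
eef_pos: [0.4166, 0.1384, 0.1957]
tool_rot: [[0.499, -0.005, 0.867], [-0.867, 0.009, 0.499], [-0.011, -1.0, -0.0]]
force: [-0.3, 0.2, -0.0]
width: 0.0156
```

```bash
python3 -c "
from h import *
cr()
t=r.camera('top');crop(t,160,170,350,280,4,'t13.png')"
```

```text
t 35.95 grasp [0.4163 0.1388 0.1417] rad 0.0574 q 19.0 yaw -60.1 F [-0.3  0.2 -0. ] M [-0.51 -0.38 -0.29] w 0.0156 j [ 0.26  0.19 -0.71  2.15  0.15  0.85 -1.59] tilt [-0.005  0.009 -1.   ]
```

View pics/t13.png

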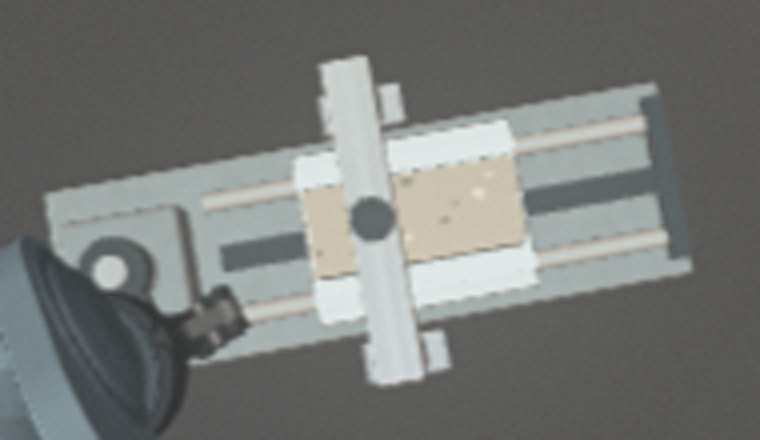

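```bash
python3 -c "
from h import *
ex=np.array([.9833,.182,0]);ey=np.array([-.182,.9833,0]);d=np.array([.5122,-.0851,.06])
P=np.array([onz(T,un(u,4,160,170),.11) for u in [(303,193),(318,278),(515,158),(528,243)]])
print(np.c_[(P-d)@ex,(P-d)@ey].round(4)); m=P.mean(0)
b=np.array([.4934,.0205,0]); print('remain',(b-m)@ey*1000,'deg',np.degrees((b-m)@ey/.013))
C=np.array([onz(T,un(u,4,160,170),.066) for u in [(294,160),(322,323),(510,121),(537,285)]])
print(((C-d)@ey).round(4),((C.mean(0)-d)@ey).round(4))
"
```

```text
[[ 0.0242  0.1437]
 [-0.0237  0.1436]
 [ 0.0225  0.0242]
 [-0.0254  0.0257]]
remain 22.959421915400526 deg 101.1906135240476
[0.149  0.1492 0.0206 0.0225] 0.0853
```

Emit:
jog_arm([
  [1,[6,0,0.4],-6],
  [1,[8.4,0,0.6],-8],
  [1,[8.4,0,0.6],-8],
  [1,[8.4,0,0.6],-8],
  [1,[8.4,0,0.6],-8],
  [1,[8.4,0,0.6],-8],
  [1,[8.4,0,0.6],-8],
  [1,[8.4,0,0.6],-8],
  [1,[8.4,0,0.6],-8],
  [1,[8.4,0,0.6],-8],
  [1,[6,0,0.4],-6],
  [1,[0,0,0],0],
])

```text
time: 37.5
eef_pos: [0.4922, 0.1156, 0.1957]
tool_rot: [[0.894, -0.011, -0.449], [0.449, 0.007, 0.894], [-0.007, -1.0, 0.011]]
force: [0.9, 0.9, -1.4]
width: 0.0156
```

```bash
python3 -c "
from h import *
cr()
t=r.camera('top');crop(t,160,170,350,280,4,'t14.png')
sc=r.camera('scene');crop(sc,225,175,385,300,5,'s14.png')"
```

```text
t 37.5 grasp [0.4916 0.1159 0.1417] rad 0.057 q 106.0 yaw 26.7 F [ 0.9  0.9 -1.4] M [-0.13 -0.66  0.21] w 0.0156 j [ 0.46  0.38 -0.88  2.    0.35  0.93 -0.14] tilt [-0.011  0.007 -1.   ]
```

View pics/t14.png

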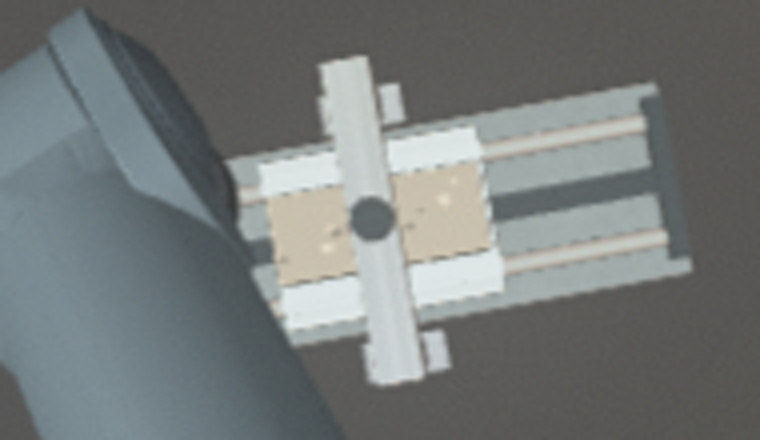

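View pics/s14.png

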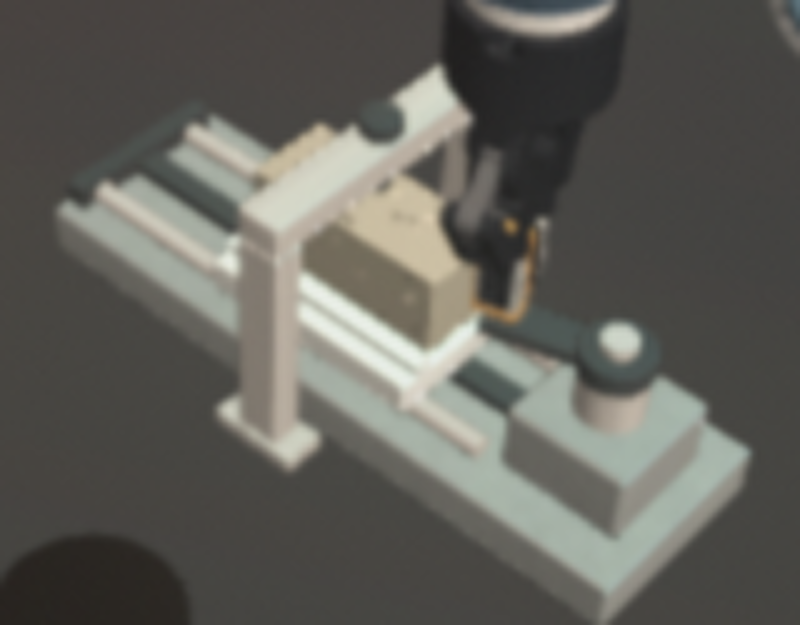

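```bash
python3 -c "
from h import *
ex=np.array([.9833,.182,0]);ey=np.array([-.182,.9833,0]);d=np.array([.5122,-.0851,.06])
f=lambda A:np.c_[(A-d)@ex,(A-d)@ey].round(4)
P=np.array([onz(T,un(u,4,160,170),.11) for u in [(267,200),(281,287),(479,164),(494,247)]])
print('top prism',f(P),f(P).mean(0))
B=np.array([onz(T,un(u,4,160,170),.156) for u in [(319,65),(367,57),(424,376),(372,385)]]);print('top beam',f(B),f(B).mean(0))
B=np.array([onz(S,un(u,5,225,175),.156) for u in [(240,212),(276,234),(513,66),(474,42)]]);print('scene beam',f(B),f(B).mean(0))
B=np.array([onz(S,un(u,5,225,175),.11) for u in [(428,285),(322,125)]]);print('scene prism',f(B),f(B).mean(0))
B=np.array([onz(S,un(u,5,225,175),.166) for u in [(383,112)]]);print('scene cap',f(B),f(B).mean(0))
"
```

```text
top prism [[ 0.0239  0.164 ]
 [-0.0249  0.1645]
 [ 0.0228  0.0446]
 [-0.0242  0.0447]] [-0.0006   0.10445]
top beam [[ 0.0858  0.1202]
 [ 0.0856  0.0945]
 [-0.0852  0.0944]
 [-0.0849  0.1219]] [0.000325 0.10775 ]
scene beam [[ 0.0904  0.1   ]
 [ 0.0896  0.1221]
 [-0.0828  0.123 ]
 [-0.0844  0.0964]] [0.0032   0.110375]
scene prism [[ 0.0292  0.1652]
 [-0.023   0.049 ]] [0.0031 0.1071]
scene cap [[-0.0005  0.1075]] [-0.0005  0.1075]
```

Emit:
jog_arm([
  [1,[5,0,0.3],-5],
  [1,[5,0,0.3],-5],
  [1,[4,0,0.2],-4],
  [1,[0,0,0],0],
])

```text
time: 38.1
eef_pos: [0.5034, 0.1231, 0.1957]
tool_rot: [[0.762, -0.011, -0.648], [0.648, 0.007, 0.762], [-0.004, -1.0, 0.012]]
force: [1.2, 1.4, -2.1]
width: 0.0157
```

```bash
python3 -c "
from h import *
cr()"
```

```text
t 38.1 grasp [0.5028 0.1234 0.1417] rad 0.0569 q 119.6 yaw 40.4 F [ 1.2  1.4 -2.1] M [ 0.02 -0.55  0.19] w 0.0157 j [ 0.47  0.43 -0.92  1.97  0.4   0.95  0.06] tilt [-0.011  0.007 -1.   ]
```

Turned 13.6°. Release, rise and view from above.

Emit:
jog_arm([
  [-0.5,[0,0,0],0],
  [-0.5,[0,0,0],0],
  [-0.5,[0,0,0],0],
  [-0.5,[0,0,0],0],
  [-0.5,[0,-10,0],0],
  [-0.5,[0,-15,0],0],
  [-0.5,[0,-15,0],0],
  [-0.5,[0,-15,0],0],
  [-0.5,[0,-15,0],0],
  [-0.5,[0,-15,0],0],
  [-0.5,[0,-15,0],0],
  [-0.5,[0,0,0],0],
])

```text
time: 39.6
eef_pos: [0.5046, 0.1224, 0.3048]
tool_rot: [[0.764, -0.009, -0.645], [0.645, 0.006, 0.764], [-0.003, -1.0, 0.01]]
force: [-1.1, 0.9, -0.0]
width: 0.0638
```

```bash
python3 -c "
from h import *
cr()
c=r.calibration('wrist');im=r.camera('wrist'); cv2.imwrite('pics/w15.png',im);np.save('c15.npy',c,allow_pickle=True)
t=r.camera('top');crop(t,160,170,350,280,4,'t15.png')
sc=r.camera('scene');crop(sc,225,175,385,300,5,'s15.png')"
```

```text
t 39.6 grasp [0.5041 0.1227 0.2508] rad 0.0582 q 120.1 yaw 40.1 F [-1.1  0.9 -0. ] M [ 0.07 -0.03 -0.02] w 0.0638 j [ 0.57  0.28 -1.01  1.87  0.25  1.14  0.18] tilt [-0.009  0.006 -1.   ]
```

View pics/t15.png

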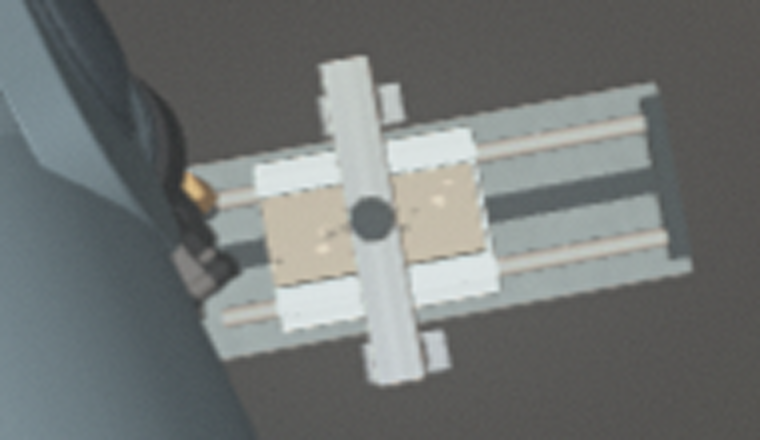

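View pics/s15.png

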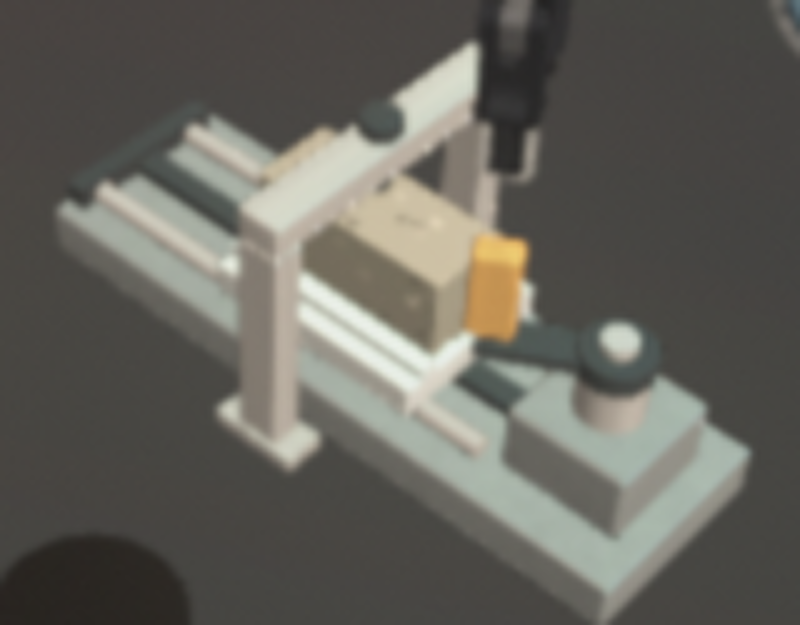

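View pics/w15.png

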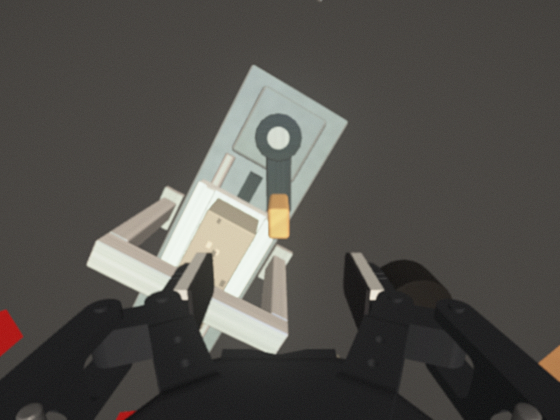

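```bash
python3 -c "
from h import *
ex=np.array([.9833,.182,0]);ey=np.array([-.182,.9833,0]);d=np.array([.5122,-.0851,.06])
f=lambda A:np.c_[(A-d)@ex,(A-d)@ey].round(4)
P=np.array([onz(T,un(u,4,160,170),.11) for u in [(262,202),(276,288),(474,165),(489,248)]])
print('top prism',f(P),f(P).mean(0))
B=np.array([onz(S,un(u,5,225,175),.11) for u in [(436,290),(327,127)]]);print('scene prism',f(B),f(B).mean(0))
t=cv2.imread('pics/t15.png'); crop(t,230,130,530,310,2.6,'t15b.png')
"
```

```text
top prism [[ 0.0233  0.1669]
 [-0.025   0.1673]
 [ 0.0227  0.0474]
 [-0.0243  0.0475]] [-0.000825  0.107275]
scene prism [[ 0.0291  0.1701]
 [-0.0237  0.0519]] [0.0027 0.111 ]
```

View pics/t15b.png

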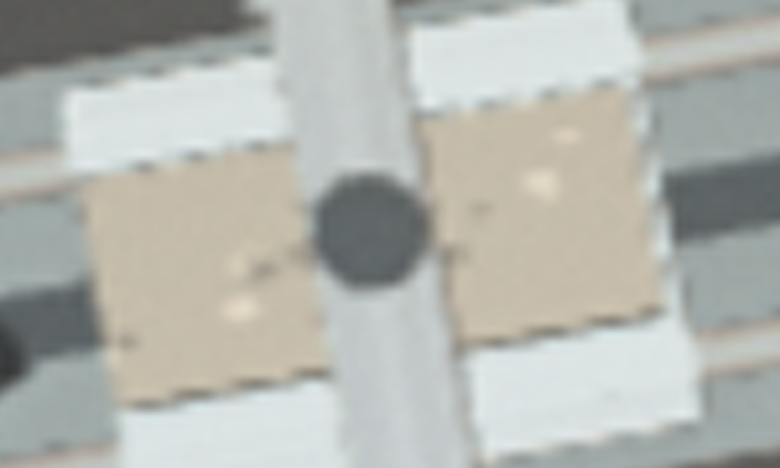

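```bash
python3 -c "
from h import *
cv2.imwrite('pics/t16.png',r.camera('top')); a=cv2.imread('pics/top0.png');b=cv2.imread('pics/t16.png')
d=cv2.absdiff(a,b).max(2)
for n,(x,y) in dict(puck=(217,132),core=(284,128),jar=(358,132),red1=(408,180),red2=(408,306),small=(125,293)).items(): print(n,(d[y-30:y+30,x-30:x+30]>30).sum())
rel((.5,.12,.3),40); r.finish_job()"
```

```text
puck 0
core 0
jar 0
red1 0
red2 0
small 926
t 39.8 pos [0.5033 0.1218 0.3024] yaw 40.15 w 0.064 F [ 0.8 -0.4 -0.4] j [ 0.57  0.28 -1.    1.87  0.25  1.14  0.18] ydown [-0.014  0.005 -1.   ]
shift [-3.6  2.4  0.7] turn 0.15
the job is handed in; nothing more can be done
```

View pics/t16.png

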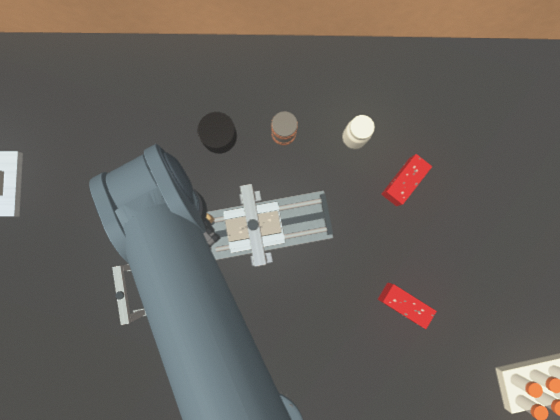

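The job is done and handed in at 39.8 s. I laid the grey prism in the carriage's lane at the loading end and let go. I then wound the crank counter-clockwise about 478° (two regrasps) until the prism's middle stood under the probe. Finally I released the crank and raised the arm clear.

**Prism on the carriage:** just after release, the wrist camera put the prism within about 1 mm of the carriage's centre, across and along. A later top view put it about 1 mm the other way along the length. The tool was tilted about 1.5° when it set the prism down, so the prism settled onto the deck by about 1 mm as I let go.

**Prism under the probe:** the top view puts its middle about 0.5 mm short of the beam's centre line, and the scene view about 0.6 mm past it. The two views disagree by less than the calibration error.

**Bystanders:** the puck, core, jar and both red prisms show no change in the top picture. The small bridge could not be compared because the arm partly hides it, but the gripper stayed well away from it.

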